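Load the marking machine's sprung feed magazine

TASK

Load the marking machine: put the cork push block that was left across its feed track into the blue tray, and pull the red-handled follower right back until it stays there by itself, then stand every wooden blank that lies on the bench upright in the track between the follower and the stop plate, each on its short thin edge with its broad face towards the stop. Only when all of them are in, push the follower forward off its catch and let the spring close it, so that the blanks end as one tight upright pack against the stop; leave the jar, hammer and scissors where they are.

Things in the scene. Friction and masses are not known exactly. Their poses are not given: they have to be found in the camera images.
- magazine: Grey feed track of a bench marking machine, fixed; moved and turned per start. Origin on the bench under the middle of the stop plate's face; z up, y along the track from follower to stop. Bed from y +20 to -320 mm, top 10 mm above the bench; two rails, 70 mm apart inside, 80 outside, rise 8 mm above the bed.
- stop_top (a point): Middle of the top edge of the stop plate's face, 100 mm above the bench (magazine x 0, y 0). The plate is 56 mm wide and 12 mm thick (y 0 to +12). Behind it, from y +65 to +185 mm, stands the green machine, 110 mm wide, 105 mm high, with a column to 162 mm.
- follower (a joint): Travel (m) of the sprung follower: 0 fully forward, pulled back to its end at 0.180; its face is at magazine y = -0.015 - joint. Below 0.140 an over-centre spring draws it forward (15 N at 0, 4 N at 0.085, fading to 0; damped); beyond 0.140 it holds it back with about 3 N, so it stays at 0.180 until pushed forward past 0.140. n packed blanks leave it at 0.020 n - 0.015. Starts at 0.
- follower_handle (a point): Grip point on the follower's red upright handle, 72 mm above the bench; handle 18 mm along the track, 24 mm across, top 92 mm above the bench, 60 mm behind the pushing face. Axes as the magazine's. The pushing plate is 62 mm wide, 8 mm thick, top 70 mm above the bench; the carriage between it and the handle is 25 mm high.
- follower_face (a point): Middle of the follower's brass pushing face, 40 mm above the bench; axes as the magazine's (y towards the stop).
- blank1_c (a point): Centre of the red wooden blank, a rigid slab with rounded edges and dotted faces: 60 mm (its x) by 110 mm (its y) by 20 mm thick (its z), about 95 g. Lies flat on the bench at the start, its long side roughly along the bench's y. May be absent (None).
- blank2_c (a point): Centre of the blue wooden blank, a rigid slab with rounded edges and dotted faces: 60 mm (its x) by 110 mm (its y) by 20 mm thick (its z), about 95 g. Lies flat on the bench at the start, its long side roughly along the bench's y. May be absent (None).
- blank3_c (a point): Centre of the yellow wooden blank, a rigid slab with rounded edges and dotted faces: 60 mm (its x) by 110 mm (its y) by 20 mm thick (its z), about 95 g. Lies flat on the bench at the start, its long side roughly along the bench's y. May be absent (None).
- blank4_c (a point): Centre of the green wooden blank, a rigid slab with rounded edges and dotted faces: 60 mm (its x) by 110 mm (its y) by 20 mm thick (its z), about 95 g. Lies flat on the bench at the start, its long side roughly along the bench's y. May be absent (None).
- blank5_c (a point): Centre of the unpainted pale wooden blank, a rigid slab with rounded edges and dotted faces: 60 mm (its x) by 110 mm (its y) by 20 mm thick (its z), about 95 g. Lies flat on the bench at the start, its long side roughly along the bench's y. May be absent (None).
- block_c (a point): Centre of the cork push block: 120 mm long (its x), 36 mm wide (its y), 28 mm high (its z), about 120 g. At the start it lies across the track on the two rails, behind the follower, its underside 18 mm above the bench.
- tray: Open blue tool tray, fixed: 170 mm (x) by 100 mm (y) outside, walls 4 mm thick and 25 mm high, floor 4 mm thick; empty. Origin on the bench under its centre.
- glue_jar: Bystander: jar, 70 mm across, 90 mm high; origin under its centre.
- hammer: Bystander: hammer lying on the bench; origin under its middle.
- scissors: Bystander: scissors with yellow handles, about 200 mm long; origin under their pivot.
Things that resemble listed ones, but are neither listed nor needed, are in the scene too. There is more than one size of the part that bears block_c; the job needs the smaller. Leave any orange look-alike of the part that bears blank4_c alone.

How it is judged (in metres and radians):
On the way, in this order (a step that is already met when the one before it is completed fails the run):
1. the follower is pulled back and stays back (value of joint follower above 0.165 m), for 0.2 s.
2. every blank stands on its short edge in the track (leaning less than about 23 degrees), with the follower still back (x of blank1_c in the frame of magazine between -0.02 and 0.02 m and y of blank1_c in the frame of magazine between -0.18 and 0 m and z of blank1_c in the frame of magazine between 0.05 and 0.08 m and angle between the y axis of each of blank1_c, blank2_c, blank3_c, blank4_c, blank5_c and the z axis of magazine, either way round below 0.4 rad and angle between the z axis of each of blank1_c, blank2_c, blank3_c, blank4_c, blank5_c and the y axis of magazine, either way round below 0.45 rad and x of blank2_c in the frame of magazine between -0.02 and 0.02 m and y of blank2_c in the frame of magazine between -0.18 and 0 m and z of blank2_c in the frame of magazine between 0.05 and 0.08 m and x of blank3_c in the frame of magazine between -0.02 and 0.02 m and y of blank3_c in the frame of magazine between -0.18 and 0 m and z of blank3_c in the frame of magazine between 0.05 and 0.08 m and x of blank4_c in the frame of magazine between -0.02 and 0.02 m and y of blank4_c in the frame of magazine between -0.18 and 0 m and z of blank4_c in the frame of magazine between 0.05 and 0.08 m and x of blank5_c in the frame of magazine between -0.02 and 0.02 m and y of blank5_c in the frame of magazine between -0.18 and 0 m and z of blank5_c in the frame of magazine between 0.05 and 0.08 m and value of joint follower above 0.15 m), for 0.2 s.
At the end, for the whole second after the job is handed in: The block lies in the tray. Every blank stands in the track on its short thin edge within 5 degrees of upright, broad face to the stop, within 20 mm of the track's middle; the pack touches the stop and the follower presses on it (gaps under 5 mm), at rest, travel 35 to 90 mm (x of blank1_c in the frame of magazine between -0.02 and 0.02 m and y of blank1_c in the frame of magazine between -0.12 and 0 m and z of blank1_c in the frame of magazine between 0.05 and 0.08 m and angle between the y axis of each of blank1_c, blank2_c, blank3_c, blank4_c, blank5_c and the z axis of magazine, either way round below 0.09 rad and angle between the z axis of each of blank1_c, blank2_c, blank3_c, blank4_c, blank5_c and the y axis of magazine, either way round below 0.45 rad and x of blank2_c in the frame of magazine between -0.02 and 0.02 m and y of blank2_c in the frame of magazine between -0.12 and 0 m and z of blank2_c in the frame of magazine between 0.05 and 0.08 m and x of blank3_c in the frame of magazine between -0.02 and 0.02 m and y of blank3_c in the frame of magazine between -0.12 and 0 m and z of blank3_c in the frame of magazine between 0.05 and 0.08 m and x of blank4_c in the frame of magazine between -0.02 and 0.02 m and y of blank4_c in the frame of magazine between -0.12 and 0 m and z of blank4_c in the frame of magazine between 0.05 and 0.08 m and x of blank5_c in the frame of magazine between -0.02 and 0.02 m and y of blank5_c in the frame of magazine between -0.12 and 0 m and z of blank5_c in the frame of magazine between 0.05 and 0.08 m and y of any of blank1_c, blank2_c, blank3_c, blank4_c, blank5_c in the frame of follower_face below 0.015 m and y of any of blank1_c, blank2_c, blank3_c, blank4_c, blank5_c in the frame of magazine above -0.015 m and x of block_c in the frame of tray between -0.06 and 0.06 m and y of block_c in the frame of tray between -0.04 and 0.04 m and height (world z) of block_c below 0.035 m and value of joint follower between 0.035 and 0.09 m and velocity of joint follower between -0.01 and 0.01 m/s).
It fails at once if the glue jar is disturbed (moved more than 40 mm) (distance of glue_jar from where it was at the start of the episode above 0.04 m).
It fails at once if the hammer is disturbed (moved more than 40 mm) (distance of hammer from where it was at the start of the episode above 0.04 m).
It fails at once if the scissors is disturbed (moved more than 40 mm) (distance of scissors from where it was at the start of the episode above 0.04 m).
Of blank1, blank2, blank3, blank4, blank5 only 3 to 5 are there at a start; the rules pass over those that are not, and their reading is None.
At some moment in a run one of block may be knocked a few centimetres aside while the robot is not near it.
It also fails if it takes over 210 s, if anything falls off the work surface, if the arm or the gripper's body presses on something with over 40 N, if the wrist force passes 120 N, or if a joint passes its speed limit or range.

ROBOT

A 6-joint arm with a two-finger parallel gripper is mounted at the origin on the work surface. World frame = base frame: x ahead of the robot, y to its left, z up, the work surface at z = 0. Lengths are in mm, angles in degrees, forces in N, time in s.
With the tool pointing down it reaches from about 275 to 825 mm from the base axis. Payload 5.2 kg.
Tool frame: the origin (TCP) lies at the centre of the arm's flange, where the gripper is bolted on; the fingertips stand 186 mm ahead of it and the grasp point (between the pads) lies 167 mm ahead of it (manip.finger_overhang is the distance from the TCP to the fingertips, in mm); z points along the fingers, y is the line along which they close (so a half turn about z gives the same grasp; the last joint's range is limited). The gripper opens to 93 mm and grips with 3 to 60 N. Pads are 15 mm wide; open, the fingers measure 128 mm over their backs; the gripper's body (75 mm by 188 mm) begins 65 mm behind the grasp point.
Start: joints at [-87.938, 14.817, 87.949, -0, 77.235, -11.62], TCP at [130.116, -534.393, 404.753] pointing down, gripper open.
Joint ranges: [-179.93, 179.93], [-52.35, 119.4], [10.71, 147.94], [-69.91, 249.91], [12.55, 155.21], [-178.61, 178.61]. Speed limits (degrees/s): [147.25, 147.25, 180, 180, 180, 180].

INTERFACE

Orientations are given as [roll, pitch, yaw] about the fixed x, y, z axes, in that order (R = Rz(yaw) Ry(pitch) Rx(roll)).
In Python, from station import sensors, vision, job, boxes_of, place_of, manip gives the robot as it stands.
- The arm moves only by the tool play_rows, never from a script. Its argument "commands" is a list of rows, each a list of 3 entries, a list of its own where there are three numbers: the finger opening in mm, from 0 to 93, then the shift along the tool's x, y, z in mm, then the turn, a rotation vector about the tool's x, y, z in rad. A call has 1 to 20 rows; each row shifts and turns the commanded pose from where the row before left it, along the tool's axes as they then stand; what a row does not reach is not made up. A row lasts 1/10 s, in which the tool goes at most 50 mm and 8.59 degrees, less where a joint would pass 70% of its speed; a pose out of reach is approached as far as the arm can. A call with a gripper value outside its range is refused whole. The fingers move at their own pace and stop on an object; "force" is the grip in N (left out, the last holds). Time passes only in rows, so rows that do not move let the fingers close. It gives the time, the measured TCP pose, the force, the opening and the grip force at its end, in the units of the state.
- sensors.observe(): the state, without advancing time (a new reading comes with each control period).
- vision.snapshot(name): name is "scene" or "top" or "wrist"; returns a dict with "frame" (400x640x3 uint8, red, green, blue), "fx", "fy", "cx", "cy" (pixels), "k1" (the pictures are not rectified: a ray, as slopes to the right and down, at radius r is drawn at 1 + k1 r^2 times it, then the intrinsics apply), "R" (3x3) and "t" (3): a world point X has camera coordinates R X + t. Camera axes: x right, y down, z forward; pixel columns grow to the right and rows downward; lengths in mm; the calibration is good to about 2 mm. A picture is of the moment at which its call begins. There is no depth.
- job.sign_off(): hands the job in; it is judged then, once.
Trained networks look in the newest picture that a camera, given by its name, has taken for a name from the list of things; names that differ only in an ending like _2 or _b are one class to them, and where a whole thing is asked for, a point or a joint stands for the part that bears it (a point fixed in the world has none). Each returns a list of dicts, best first, with "conf" (0 to 1); they miss things now and then, are a little off and sometimes report something else, mostly with a low value. They report only what shows in the picture. A call takes as long as a camera call. They do not tell look-alikes from the thing itself.
- boxes_of(camera, target): "position" ([column, row] in pixels, amid what is visible of it).
- place_of(camera, target): "position" ([column, row] in pixels: a listed point, or the origin of a listed thing).
The state is a dict: "t": time; "joint_pos": joint angles; "qvel": joint speeds; "effort": joint torques, N m; "ee_pos": TCP position; "orientation": TCP orientation; "ft_force": force on the tool from outside, world axes, zero at the start; "torque": the same for the moment, N m; "finger_gap": finger opening in mm; "grasp_force": force on a finger pad.
Only numpy, scipy, OpenCV 4.12 (cv2) and the standard library are available. Lean on these libraries where they do the work, as an engineer would, in place of code of your own. Each camera call takes 0.05 s, during which the arm holds its last target. There are 200 camera calls.

## Working session

There is one attempt and no reset: what is moved stays moved. The work goes in short steps, Python scripts to look and compute and a tool call to move; the robot and the scene stay as the last step left them, time stands still between calls to the robot, and variables do not carry over. Pictures are saved under pics/ and viewed, at most 14 in all, crops included, and the job is handed in when it is done.

Besides the shell and the picture viewer there is one more tool, called after "Call:" as a command line: name --argument value ..., lists and objects as JSON in quotes. play_rows: Moves the arm, as the interface text tells. Its arguments: {"type":"object","properties":{"commands":{"type":"array","items":{"type":"array"}},"force":{"type":"number"}},"required":["commands"]}

```bash
mkdir -p pics
cat > h.py <<'E'
import numpy as np, cv2, json
from scipy.spatial.transform import Rotation as Ro
from station import sensors, vision, job, boxes_of, place_of, manip
def snap(n,save=None):
    s=vision.snapshot(n)
    if save: cv2.imwrite(f'pics/{save}.png',cv2.cvtColor(np.asarray(s['frame']),cv2.COLOR_RGB2BGR))
    return s
def ray(s,p):
    K=np.array([[s['fx'],0,s['cx']],[0,s['fy'],s['cy']],[0,0,1.]])
    u=cv2.undistortPoints(np.array([[p]],float),K,np.array([s['k1'],0,0,0,0.]))[0,0]
    R=np.array(s['R']);t=np.array(s['t'])
    return -R.T@t, R.T@np.array([u[0],u[1],1])
def at(s,p,z):
    o,d=ray(s,p); return o+d*(z-o[2])/d[2]
def proj(s,X):
    R=np.array(s['R']);c=R@np.asarray(X,float)+np.array(s['t']);a,b=c[:2]/c[2];k=1+s['k1']*(a*a+b*b)
    return np.array([s['fx']*a*k+s['cx'],s['fy']*b*k+s['cy']])
E
python3 - <<'E'
from h import *
for cam in ['top','scene']:
    s=snap(cam,cam+'0')
    print(cam,(-np.array(s['R']).T@np.array(s['t'])).round())
    for n,z in [('magazine',0),('stop_top',100),('follower_handle',72),('follower_face',40),('blank1_c',10),('blank2_c',10),('blank3_c',10),('blank4_c',10),('blank5_c',10),('block_c',32),('tray',0),('glue_jar',0),('hammer',0),('scissors',0)]:
        print(n,[(np.round(d['position']).tolist(),round(d['conf'],2),at(s,d['position'],z)[:2].round().tolist()) for d in place_of(cam,n)[:3]])
E
```

```text
top [ 439.   33. 1433.]
magazine [([296.0, 181.0], 0.85, [614.0, 114.0])]
stop_top [([295.0, 177.0], 0.82, [613.0, 113.0])]
follower_handle [([323.0, 181.0], 0.85, [605.0, 35.0]), ([301.0, 182.0], 0.36, [604.0, 97.0])]
follower_face [([303.0, 182.0], 0.87, [606.0, 93.0])]
blank1_c [([234.0, 247.0], 0.62, [423.0, 296.0]), ([363.0, 186.0], 0.32, [597.0, -81.0])]
blank2_c [([371.0, 239.0], 0.94, [441.0, -101.0])]
blank3_c []
blank4_c [([247.0, 287.0], 0.92, [307.0, 259.0]), ([231.0, 246.0], 0.77, [426.0, 305.0])]
blank5_c [([425.0, 238.0], 0.7, [443.0, -259.0]), ([295.0, 181.0], 0.27, [613.0, 118.0])]
block_c [([361.0, 186.0], 0.6, [593.0, -75.0]), ([312.0, 257.0], 0.6, [393.0, 70.0]), ([297.0, 179.0], 0.46, [617.0, 110.0])]
tray [([475.0, 209.0], 0.75, [525.0, -413.0])]
glue_jar [([178.0, 177.0], 0.64, [632.0, 467.0]), ([476.0, 210.0], 0.23, [524.0, -417.0])]
hammer [([180.0, 176.0], 0.77, [633.0, 461.0])]
scissors [([361.0, 134.0], 0.69, [753.0, -79.0]), ([188.0, 286.0], 0.42, [311.0, 433.0]), ([302.0, 179.0], 0.41, [622.0, 98.0])]
scene [1180.  521. 1156.]
magazine [([333.0, 254.0], 
[... 215 characters left out ...]
 [763.0, -79.0]), ([318.0, 226.0], 0.2, [573.0, 21.0])]
blank2_c [([314.0, 179.0], 0.89, [441.0, -106.0])]
blank3_c []
blank4_c [([419.0, 242.0], 0.8, [425.0, 287.0]), ([428.0, 209.0], 0.73, [303.0, 242.0])]
blank5_c [([275.0, 155.0], 0.94, [445.0, -276.0])]
block_c [([369.0, 196.0], 0.89, [398.0, 80.0]), ([286.0, 212.0], 0.58, [609.0, -75.0]), ([226.0, 150.0], 0.27, [549.0, -403.0])]
tray [([228.0, 149.0], 0.76, [523.0, -432.0])]
glue_jar [([476.0, 248.0], 0.58, [326.0, 430.0]), ([317.0, 226.0], 0.22, [570.0, 13.0])]
hammer [([428.0, 328.0], 0.59, [634.0, 451.0]), ([331.0, 243.0], 0.38, [591.0, 85.0])]
scissors [([253.0, 248.0], 0.93, [754.0, -78.0]), ([422.0, 243.0], 0.21, [417.0, 294.0])]
```

View pics/top0.png

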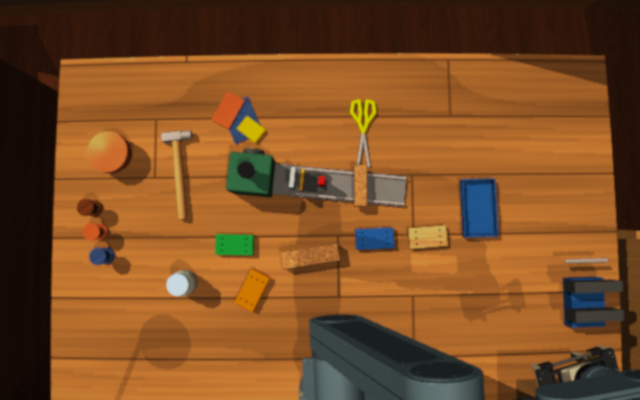

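View pics/scene0.png

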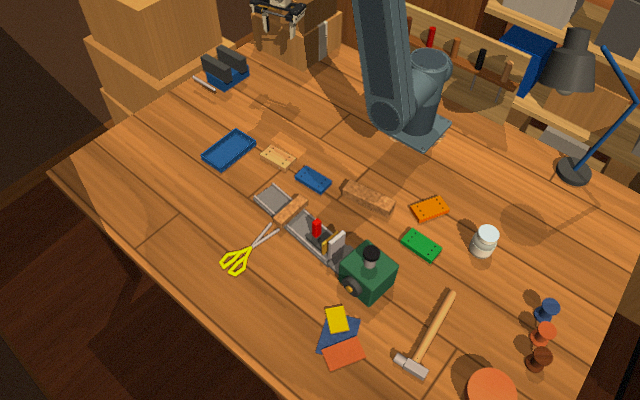

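The pictures show three blanks: green (235,245), blue (375,239) and pale (428,237) in the top view. The orange piece at (252,290) is the look-alike, and red and yellow appear only as flat cards. The small cork block lies across the track at (361,186), and the larger cork at (310,257) is a decoy. The tray is at (478,208).

```bash
cat >> h.py <<'E'
G=np.array([0,0,167.])
def pose():
    o=sensors.observe(); return np.array(o['ee_pos']),Ro.from_euler('xyz',o['orientation'],degrees=True),o
def tool(cl,tilt=0,az=0):
    """closing line azimuth cl (deg, world); tool z down, tilted by tilt deg towards azimuth az"""
    z=np.array([np.sin(np.radians(tilt))*np.cos(np.radians(az)),np.sin(np.radians(tilt))*np.sin(np.radians(az)),-np.cos(np.radians(tilt))])
    y=np.array([np.cos(np.radians(cl)),np.sin(np.radians(cl)),0]); y-=z*(y@z); y/=np.linalg.norm(y)
    return Ro.from_matrix(np.c_[np.cross(y,z),y,z])
def go(g,R,st=None,flip=False,step=40,da=.13):
    """rows to bring grasp point to g with orientation R (nearer half turn unless flip)"""
    p,R0,_=pose() if st is None else (*st,0)
    R2=R*Ro.from_euler('z',180,degrees=True)
    if ((R0.inv()*R2).magnitude()<(R0.inv()*R).magnitude())!=flip: R=R2
    t=np.asarray(g,float)-R.apply(G)
    D=R0.inv()*R; r=D.as_rotvec(); d=R0.inv().apply(t-p)
    N=max(1,int(np.ceil(max(np.linalg.norm(d)/step,np.linalg.norm(r)/da))))
    M=sum(Ro.from_rotvec(r*k/N).as_matrix() for k in range(N)); s=np.linalg.solve(M,d)
    s=s.round(1); rr=(r/N).round(3)
    q,Q=p.copy(),R0
    for k in range(N): q=q+Q.apply(s); Q=Q*Ro.from_rotvec(rr)
    print(N,'x',s.tolist(),rr.tolist(),'-> grasp',(q+Q.apply(G)).round(1).tolist(),Q.as_euler('xyz',degrees=True).round(1).tolist())
    return q,Q
E
python3 - <<'E'
from h import *
p,R,o=pose(); print(p.round(1),o['orientation'],R.as_matrix().round(2).tolist(),o['finger_gap'])
s=snap('wrist'); c=-np.array(s['R']).T@np.array(s['t']); print('cam in tool',R.inv().apply(c-p).round(),s['fx'], (np.array(s['R'])@R.as_matrix()).round(2).tolist())
# view of the block and track from above
go([560,-130,330],tool(84))
go([560,-130,330],tool(84),flip=True)
E
```

```text
[ 130.1 -534.4  404.8] [1.79999395e+02 1.10601428e-03 1.36805580e+01] [[0.97, 0.24, -0.0], [0.24, -0.97, -0.0], [-0.0, 0.0, -1.0]] 92.81750116361857
cam in tool [72. -1. 19.] 287.4628153614608 [[-0.0, 1.0, -0.0], [-0.97, -0.0, -0.26], [-0.26, 0.0, 0.97]]
15 x [30.8, -24.7, -6.2] [-0.0, 0.0, 0.023] -> grasp [559.8, -131.1, 330.8] [-180.0, 0.0, -6.1]
22 x [26.0, 27.8, -4.2] [-0.0, -0.0, -0.127] -> grasp [561.0, -130.2, 330.2] [180.0, -0.0, 173.8]
```

Call:
play_rows --commands '[[93, [30.8, -24.7, -6.2], [0, 0, 0.023]], [93, [30.8, -24.7, -6.2], [0, 0, 0.023]], [93, [30.8, -24.7, -6.2], [0, 0, 0.023]], [93, [30.8, -24.7, -6.2], [0, 0, 0.023]], [93, [30.8, -24.7, -6.2], [0, 0, 0.023]], [93, [30.8, -24.7, -6.2], [0, 0, 0.023]], [93, [30.8, -24.7, -6.2], [0, 0, 0.023]], [93, [30.8, -24.7, -6.2], [0, 0, 0.023]], [93, [30.8, -24.7, -6.2], [0, 0, 0.023]], [93, [30.8, -24.7, -6.2], [0, 0, 0.023]], [93, [30.8, -24.7, -6.2], [0, 0, 0.023]], [93, [30.8, -24.7, -6.2], [0, 0, 0.023]], [93, [30.8, -24.7, -6.2], [0, 0, 0.023]], [93, [30.8, -24.7, -6.2], [0, 0, 0.023]], [93, [30.8, -24.7, -6.2], [0, 0, 0.023]], [93, [0, 0, 0], [0, 0, 0]], [93, [0, 0, 0], [0, 0, 0]]]' --force 40

```text
t: 3.25
ee_pos: [560.1, -130.6, 497.3]
orientation: [180.0, 0.1, -6.0]
ft_force: [0.4, -0.5, -0.8]
finger_gap: 93.2
grasp_force: 0.0
```

Run:
```python
from h import *
p,R,o=pose(); print((p+R.apply(G)).round(1),np.round(o['orientation'],1),np.round(o['joint_pos'],1))
s=snap('wrist','w1')
for n,z in [('magazine',0),('stop_top',100),('follower_handle',72),('follower_face',40),('blank2_c',10),('blank4_c',10),('blank5_c',10),('block_c',32),('tray',0)]:
    print(n,[(np.round(d['position']).tolist(),round(d['conf'],2),at(s,d['position'],z)[:2].round(1).tolist()) for d in place_of('wrist',n)[:3]])
```

```text
[ 560.  -130.6  330.3] [ 1.8e+02  1.0e-01 -6.0e+00] [-24.2  15.   74.9  -0.   90.1  71.7]
magazine [([157.0, 150.0], 0.95, [618.1, 124.6])]
stop_top [([126.0, 159.0], 0.68, [614.3, 115.8]), ([308.0, 239.0], 0.5, [475.8, -114.3])]
follower_handle [([187.0, 154.0], 0.73, [610.2, 43.0]), ([157.0, 154.0], 0.4, [615.8, 86.9])]
follower_face [([159.0, 155.0], 0.71, [611.5, 101.5])]
blank2_c [([310.0, 237.0], 0.69, [441.4, -112.5])]
blank4_c [([89.0, 262.0], 0.65, [433.4, 301.5])]
blank5_c [([397.0, 226.0], 0.82, [446.4, -265.3])]
block_c [([270.0, 154.0], 0.82, [593.6, -67.5])]
tray [([483.0, 169.0], 0.7, [529.5, -418.4]), ([307.0, 236.0], 0.24, [439.9, -107.6])]
```

View pics/w1.png

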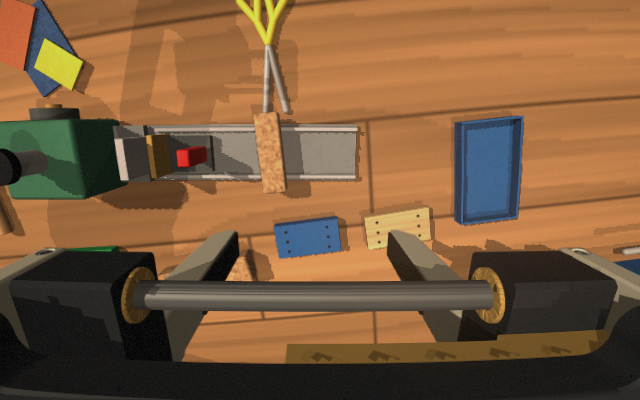

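The view shows the block at (270,152), the track rails from (150,127)/(148,183) to (357,127)/(357,181), the blue blank at (308,237), the pale blank at (398,228) and the tray at (488,170). The scissor tips lie just past the block's upper end.

Run:
```python
from h import *
s=snap('wrist')
def show(n,P,z):
    Q=np.array([at(s,p,z)[:2] for p in P]); print(n,Q.round(1).tolist(),'mean',Q.mean(0).round(1)); return Q
a=lambda v:round(float(np.degrees(np.arctan2(v[1],v[0]))),1)
Q=show('block',[(254,114),(281,112),(286,190),(264,193)],46); print('long',a(Q[0]+Q[1]-Q[2]-Q[3]))
Q=show('rail',[(150,127),(357,127),(357,181),(148,183)],18); print(a(Q[0]+Q[3]-Q[1]-Q[2]))
Q=show('blue',[(274,224),(337,216),(341,249),(280,258)],20);print(a(Q[0]+Q[3]-Q[1]-Q[2]))
Q=show('pale',[(364,215),(430,207),(433,240),(370,250)],20);print(a(Q[0]+Q[3]-Q[1]-Q[2]))
Q=show('tray',[(455,122),(523,116),(521,218),(455,224)],25);print(a(Q[0]+Q[1]-Q[2]-Q[3]))
# colour-refined handle / blue / green masks skipped; plan block approach
st=go([594,-70,150],tool(100))
st=go([594,-70,34],tool(100),st)
```

```text
block [[654.6, -56.1], [652.9, -95.4], [537.5, -87.6], [536.5, -53.0]] mean [595.4 -73. ]
long -2.7
rail [[656.5, 116.8], [619.3, -207.3], [533.9, -201.3], [568.6, 142.4]] mean [594.6 -37.3]
83.9
blue [[475.8, -56.5], [478.4, -163.5], [417.8, -165.3], [412.4, -57.9]] mean [ 446.1 -110.8]
92.2
pale [[475.2, -208.7], [477.0, -320.1], [416.6, -325.5], [410.3, -215.2]] mean [ 444.8 -267.4]
92.1
tray [[611.9, -358.5], [611.2, -468.1], [441.4, -477.1], [443.8, -361.1]] mean [ 527.1 -416.2]
2.0
5 x [7.0, -12.3, 36.2] [0.0, -0.0, -0.056] -> grasp [594.2, -69.9, 149.9] [180.0, -0.0, 9.9]
3 x [-0.1, 0.0, 38.6] [0.0, -0.0, -0.0] -> grasp [593.9, -70.0, 34.1] [180.0, -0.0, 9.9]
```

Run:
```python
from h import *
st=go([595,-73,130],tool(87.3))
st=go([595,-73,36],tool(87.3),st)
```

```text
6 x [5.1, -10.2, 33.5] [0.0, -0.0, -0.01] -> grasp [595.1, -73.0, 129.9] [180.0, -0.0, -2.7]
3 x [-0.0, 0.0, 31.3] [0.0, -0.0, 0.0] -> grasp [595.2, -73.0, 36.0] [180.0, -0.0, -2.7]
```

Call:
play_rows --commands '[[70, [5.1, -10.2, 33.5], [0, 0, -0.01]], [70, [5.1, -10.2, 33.5], [0, 0, -0.01]], [70, [5.1, -10.2, 33.5], [0, 0, -0.01]], [70, [5.1, -10.2, 33.5], [0, 0, -0.01]], [70, [5.1, -10.2, 33.5], [0, 0, -0.01]], [70, [5.1, -10.2, 33.5], [0, 0, -0.01]], [70, [0, 0, 24], [0, 0, 0]], [70, [0, 0, 24], [0, 0, 0]], [70, [0, 0, 24], [0, 0, 0]], [70, [0, 0, 22], [0, 0, 0]], [70, [0, 0, 0], [0, 0, 0]], [20, [0, 0, 0], [0, 0, 0]], [20, [0, 0, 0], [0, 0, 0]], [20, [0, 0, 0], [0, 0, 0]], [20, [0, 0, 0], [0, 0, 0]], [20, [0, 0, 0], [0, 0, 0]], [20, [0, 0, 0], [0, 0, 0]]]' --force 30

```text
t: 5.5
ee_pos: [595.5, -72.5, 203.7]
orientation: [180.0, -0.1, -2.6]
ft_force: [0.2, 0.9, 4.9]
finger_gap: 35.6
grasp_force: 29.9
```

Run:
```python
from h import *
p,R,o=pose(); print((p+R.apply(G)).round(1),o['finger_gap'],o['grasp_force'])
st=go([595,-73,110],R)
st=go([527,-416,110],tool(92),st)
st=go([527,-416,36],tool(92),st)
```

```text
[595.8 -72.6  36.7] 35.58226564822587 29.89677608013153
2 x [-0.3, 0.2, -36.7] [0.0, 0.0, 0.0] -> grasp [595.0, -72.9, 110.1] [180.0, -0.1, -2.6]
9 x [-7.2, 38.2, 0.0] [0.0, -0.0, -0.009] -> grasp [526.8, -416.0, 110.0] [180.0, -0.1, 2.0]
2 x [0.2, 0.0, 37.0] [0.0, -0.001, -0.0] -> grasp [526.9, -416.0, 36.0] [180.0, 0.0, 2.0]
```

Call:
play_rows --commands '[[20, [0, 0, -36.7], [0, 0, 0]], [20, [0, 0, -36.7], [0, 0, 0]], [20, [-7.2, 38.2, 0], [0, 0, -0.009]], [20, [-7.2, 38.2, 0], [0, 0, -0.009]], [20, [-7.2, 38.2, 0], [0, 0, -0.009]], [20, [-7.2, 38.2, 0], [0, 0, -0.009]], [20, [-7.2, 38.2, 0], [0, 0, -0.009]], [20, [-7.2, 38.2, 0], [0, 0, -0.009]], [20, [-7.2, 38.2, 0], [0, 0, -0.009]], [20, [-7.2, 38.2, 0], [0, 0, -0.009]], [20, [-7.2, 38.2, 0], [0, 0, -0.009]], [20, [0, 0, 28], [0, 0, 0]], [20, [0, 0, 28], [0, 0, 0]], [20, [0, 0, 28], [0, 0, 0]], [20, [0, 0, 0], [0, 0, 0]], [44, [0, 0, 0], [0, 0, 0]], [44, [0, 0, 0], [0, 0, 0]], [44, [0, 0, 0], [0, 0, 0]], [44, [0, 0, -40], [0, 0, 0]], [44, [0, 0, -40], [0, 0, 0]]]'

```text
t: 7.5
ee_pos: [526.5, -415.1, 271.5]
orientation: [-179.8, 0.2, 2.0]
ft_force: [1.6, -0.8, 1.0]
finger_gap: 44.4
grasp_force: 0.0
```

Run:
```python
from h import *
p,R,o=pose(); print((p+R.apply(G)).round(1),o['finger_gap'])
# next: closing across the track (az 83.9-90), above the handle
s=snap('wrist')
for n,z in [('block_c',18),('tray',0)]:
    print(n,[(np.round(d['position']).tolist(),round(d['conf'],2),at(s,d['position'],z)[:2].round(1).tolist()) for d in place_of('wrist',n)[:3]])
T=tool(-6.1)
st=go([600,-20,200],T)
st=go([600,-20,200],T,flip=True)
```

```text
[ 526.1 -414.6  104.5] 44.43003918827801
block_c [([316.0, 212.0], 0.61, [524.7, -416.8])]
tray []
11 x [30.4, -25.9, -8.3] [0.001, 0.0, -0.13] -> grasp [599.5, -19.4, 200.5] [-179.9, -0.1, 83.9]
14 x [-17.8, -27.3, -6.6] [0.0, -0.001, 0.122] -> grasp [599.5, -19.1, 199.8] [179.8, 0.2, -95.9]
```

Block is in the tray at (525,-417). Next is the follower handle.

Run:
```python
from h import *
T=tool(-6.1)
st=go([604.5,40,170],T)
st=go([604.5,40,76],T,st)
```

```text
12 x [31.8, -27.5, -5.1] [0.001, 0.0, -0.119] -> grasp [604.8, 40.5, 170.6] [-179.8, -0.1, 83.8]
3 x [-0.1, -0.2, 31.5] [-0.001, -0.001, -0.0] -> grasp [604.5, 39.9, 76.1] [180.0, 0.0, 83.8]
```

Call:
play_rows --commands '[[60, [31.8, -27.5, -5.1], [0.001, 0, -0.119]], [60, [31.8, -27.5, -5.1], [0.001, 0, -0.119]], [60, [31.8, -27.5, -5.1], [0.001, 0, -0.119]], [60, [31.8, -27.5, -5.1], [0.001, 0, -0.119]], [60, [31.8, -27.5, -5.1], [0.001, 0, -0.119]], [60, [31.8, -27.5, -5.1], [0.001, 0, -0.119]], [60, [31.8, -27.5, -5.1], [0.001, 0, -0.119]], [60, [31.8, -27.5, -5.1], [0.001, 0, -0.119]], [60, [31.8, -27.5, -5.1], [0.001, 0, -0.119]], [60, [31.8, -27.5, -5.1], [0.001, 0, -0.119]], [60, [31.8, -27.5, -5.1], [0.001, 0, -0.119]], [60, [31.8, -27.5, -5.1], [0.001, 0, -0.119]], [60, [0, 0, 31.5], [0, 0, 0]], [60, [0, 0, 0], [0, 0, 0]]]'

```text
t: 9.05
ee_pos: [602.3, 42.4, 300.3]
orientation: [-179.1, -0.4, 83.9]
ft_force: [-0.0, 0.2, -1.2]
finger_gap: 59.9
grasp_force: 0.0
```

Run:
```python
from h import *
p,R,o=pose(); print((p+R.apply(G)).round(1),np.round(o['orientation'],1),np.round(o['joint_pos'],1),o['finger_gap'])
s=snap('wrist','w2')
for n,z in [('magazine',0),('stop_top',100),('follower_handle',72),('follower_face',40),('blank4_c',10)]:
    print(n,[(np.round(d['position']).tolist(),round(d['conf'],2),at(s,d['position'],z)[:2].round(1).tolist()) for d in place_of('wrist',n)[:3]])
st=go([604.5,40,76],tool(-6.1))
```

```text
[599.7  43.8 133.3] [-179.1   -0.4   83.9] [-6.7 25.3 87.9  0.4 67.7 -0.8] 59.91986765391513
magazine [([319.0, 123.0], 0.93, [611.0, 117.5])]
stop_top [([326.0, 122.0], 0.63, [614.8, 116.6])]
follower_handle [([321.0, 220.0], 0.57, [604.6, 44.9])]
follower_face [([323.0, 141.0], 0.89, [612.9, 101.9])]
blank4_c [([327.0, 119.0], 0.5, [618.9, 119.6])]
2 x [-0.1, -0.2, 31.0] [-0.004, -0.004, -0.002] -> grasp [604.6, 39.8, 76.0] [179.9, 0.0, 84.0]
```

View pics/w2.png

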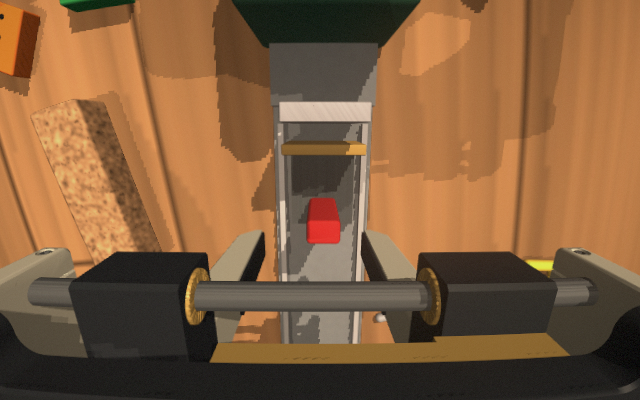

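Run:
```python
from h import *
s=snap('wrist')
for n,p,z in [('handle top',(323,232),92),('stop top L',(280,121),100),('stop top R',(371,121),100),('brass L',(282,153),70),('brass R',(365,153),70),('railL',(279,250),18),('railR',(370,250),18),('handletop TL',(308,223),92),('BL',(307,242),92),('BR',(340,242),92)]: print(n,at(s,p,z)[:2].round(1))
```

```text
handle top [610.5  38. ]
stop top L [591.4 117.5]
stop top R [648.  111.2]
brass L [586.3  95.3]
brass R [647.8  88.5]
railL [563.5  -4.7]
railR [655.  -14.7]
handletop TL [600.6  46. ]
BL [598.2  31.6]
BR [622.  29.]
```

Run:
```python
from h import *
st=go([609.5,38.5,74],tool(-6.3),step=20)
```

```text
4 x [-0.3, 1.2, 16.0] [-0.002, -0.002, 0.0] -> grasp [609.7, 38.3, 74.0] [179.9, 0.0, 83.7]
```

Call:
play_rows --commands '[[60, [-0.3, 1.2, 16], [-0.002, -0.002, 0]], [60, [-0.3, 1.2, 16], [-0.002, -0.002, 0]], [60, [-0.3, 1.2, 16], [-0.002, -0.002, 0]], [60, [-0.3, 1.2, 16], [-0.002, -0.002, 0]], [60, [0, 0, 0], [0, 0, 0]], [5, [0, 0, 0], [0, 0, 0]], [5, [0, 0, 0], [0, 0, 0]], [5, [0, 0, 0], [0, 0, 0]], [5, [0, 0, 0], [0, 0, 0]], [5, [0, 0, 0], [0, 0, 0]], [5, [0, 0, 0], [0, 0, 0]], [5, [0, 0, 0], [0, 0, 0]], [5, [0, 0, 0], [0, 0, 0]]]' --force 50

```text
t: 10.7
ee_pos: [606.9, 39.7, 240.6]
orientation: [-179.7, 0.1, 83.8]
ft_force: [-10.2, 0.0, 6.8]
finger_gap: 23.7
grasp_force: 50.0
```

Run:
```python
from h import *
p,R,o=pose(); print((p+R.apply(G)).round(1),np.round(o['orientation'],2),np.round(o['ft_force'],1),o['finger_gap'],o['grasp_force'])
a=np.radians(-96.4)
st=go((p+R.apply(G))+178*np.array([np.cos(a),np.sin(a),0]),R,step=15)
```

```text
[605.9  39.6  73.6] [-1.7967e+02  7.0000e-02  8.3850e+01] [-10.2   0.    6.8] 23.741827023477267 49.987115263938904
12 x [-14.8, -0.1, 0.0] [0.0, 0.0, 0.0] -> grasp [585.7, -136.9, 73.8] [-179.7, 0.1, 83.8]
```

Call:
play_rows --commands '[[5, [0, -3.0, 0], [0, 0, 0]], [5, [-15, 0, 0], [0, 0, 0]], [5, [-15, 0, 0], [0, 0, 0]], [5, [-15, 0, 0], [0, 0, 0]], [5, [-15, 0, 0], [0, 0, 0]], [5, [-15, 0, 0], [0, 0, 0]], [5, [-15, 0, 0], [0, 0, 0]], [5, [-15, 0, 0], [0, 0, 0]], [5, [-15, 0, 0], [0, 0, 0]], [5, [-15, 0, 0], [0, 0, 0]], [5, [-15, 0, 0], [0, 0, 0]], [5, [-15, 0, 0], [0, 0, 0]], [5, [-13, 0, 0], [0, 0, 0]], [5, [0, 0, 0], [0, 0, 0]], [5, [0, 0, 0], [0, 0, 0]], [5, [0, 0, 0], [0, 0, 0]]]'

```text
t: 12.3
ee_pos: [586.8, -137.7, 240.7]
orientation: [180.0, 0.1, 83.8]
ft_force: [-0.9, -3.7, 1.4]
finger_gap: 23.9
grasp_force: 50.0
```

Run:
```python
from h import *
p,R,o=pose(); print((p+R.apply(G)).round(1),np.round(o['orientation'],2),np.round(o['ft_force'],1),o['finger_gap'],o['grasp_force'])
```

```text
[ 586.8 -138.    73.7] [1.7998e+02 1.1000e-01 8.3810e+01] [-0.9 -3.7  1.4] 23.9255663559859 50.001999735832214
```

Run:
```python
from h import *
p,R,o=pose()
st=go((p+R.apply(G))+[0,0,80],tool(-6.2))
st=go([445,-190,300],tool(0),st)
```

```text
3 x [-0.1, 0.0, -26.7] [0.0, 0.001, 0.0] -> grasp [586.8, -137.7, 153.8] [180.0, -0.1, 83.8]
6 x [-10.1, -23.0, -24.4] [0.0, -0.0, -0.018] -> grasp [445.3, -189.6, 300.0] [180.0, -0.1, 90.0]
```

Call:
play_rows --commands '[[60, [0, 0, 0], [0, 0, 0]], [60, [0, 0, 0], [0, 0, 0]], [60, [0, 0, 0], [0, 0, 0]], [60, [0, 0, 0], [0, 0, 0]], [60, [0, 0, -26.7], [0, 0, 0]], [60, [0, 0, -26.7], [0, 0, 0]], [60, [0, 0, -26.7], [0, 0, 0]], [93, [-10.1, -23, -24.4], [0, 0, -0.018]], [93, [-10.1, -23, -24.4], [0, 0, -0.018]], [93, [-10.1, -23, -24.4], [0, 0, -0.018]], [93, [-10.1, -23, -24.4], [0, 0, -0.018]], [93, [-10.1, -23, -24.4], [0, 0, -0.018]], [93, [-10.1, -23, -24.4], [0, 0, -0.018]], [93, [0, 0, 0], [0, 0, 0]], [93, [0, 0, 0], [0, 0, 0]], [93, [0, 0, 0], [0, 0, 0]]]'

```text
t: 13.9
ee_pos: [445.7, -188.5, 465.8]
orientation: [-179.9, -0.0, 90.0]
ft_force: [0.5, -0.5, 0.2]
finger_gap: 93.2
grasp_force: 0.0
```

```bash
cat >> h.py <<'E'
def rect(s,lo,hi,z=20,roi=None,k=5):
    """largest blob in an HSV range, its pixels taken to the plane z, fitted by a rectangle"""
    m=cv2.inRange(cv2.cvtColor(np.asarray(s['frame']),cv2.COLOR_RGB2HSV),np.array(lo),np.array(hi))
    if roi: w=np.zeros_like(m); w[roi[1]:roi[3],roi[0]:roi[2]]=255; m&=w
    m=cv2.morphologyEx(m,cv2.MORPH_CLOSE,np.ones((k,k)))
    c=max(cv2.findContours(m,cv2.RETR_EXTERNAL,cv2.CHAIN_APPROX_NONE)[0],key=cv2.contourArea)
    P=np.array([at(s,q[0],z)[:2] for q in c],np.float32)
    (cx,cy),(a,b),th=cv2.minAreaRect(P)
    if a>b: th+=90; a,b=b,a   # th: azimuth of short side
    th=(th+90)%180-90
    return np.round([cx,cy,a,b,th],1), np.round(c.reshape(-1,2).mean(0))
E
python3 - <<'E'
from h import *
p,R,o=pose(); print((p+R.apply(G)).round(1),np.round(o['orientation'],2),np.round(o['joint_pos'],1))
s=snap('wrist','w3')
for n,z in [('follower_handle',72),('follower_face',40),('blank2_c',10),('blank5_c',10)]:
    print(n,[(np.round(d['position']).tolist(),round(d['conf'],2),at(s,d['position'],z)[:2].round(1).tolist()) for d in place_of('wrist',n)[:3]])
print(rect(s,(100,120,60),(125,255,255)), cv2.cvtColor(np.asarray(s['frame']),cv2.COLOR_RGB2HSV)[200:300:20,280:380:20].tolist())
E
```

```text
[ 445.4 -188.4  298.8] [-1.7991e+02 -4.0000e-02  9.0000e+01] [-36.2   5.9  90.5  -0.   83.8 -36.2]
follower_handle [([426.0, 139.0], 0.69, [591.4, -133.6])]
follower_face [([424.0, 94.0], 0.79, [594.6, -76.2])]
blank2_c [([312.0, 121.0], 0.76, [443.3, -111.7])]
blank5_c [([314.0, 219.0], 0.7, [447.3, -263.3])]
(array([ 443.6, -108.7,   57.6,  107.3,    1.9]), array([312., 117.])) [[[14, 153, 206], [18, 116, 110], [19, 126, 206], [14, 156, 173], [14, 157, 183]], [[14, 156, 206], [21, 119, 208], [17, 132, 207], [13, 154, 177], [14, 159, 185]], [[14, 157, 206], [20, 125, 208], [17, 134, 206], [13, 156, 178], [13, 157, 185]], [[13, 155, 205], [14, 155, 189], [13, 160, 159], [14, 153, 180], [14, 156, 183]], [[14, 159, 199], [13, 155, 189], [106, 121, 76], [109, 103, 74], [109, 102, 75]]]
```

View pics/w3.png

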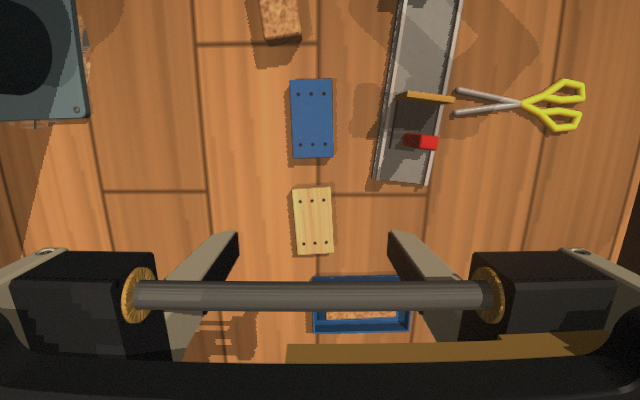

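The follower stays back, with its handle at (424,142). The blue blank shows at (312,118) and the pale one at (313,220). Blue is next.

```bash
cat >> h.py <<'E'
u=np.array([.107,.9943,0]);v=np.array([.9943,-.107,0]);STOP=np.array([613.9,114.2,0])
AL=40
def pick(c,th,h,l=48):
    a=np.array([-np.sin(np.radians(th)),np.cos(np.radians(th)),0])
    return np.array([c[0],c[1],10])+l*a+[0,0,12+h], tool(th,AL,th-90)
def place(yc,h,l=48,dx=0):
    return STOP+yc*u+dx*v+[0,0,65+h+l]-12*u, tool(-6.1,90-AL,83.9)
E
python3 - <<'E'
from h import *
st=go(*pick((443.6,-108.7),1.9,80))
st=go(*pick((443.6,-108.7),1.9,0),st,step=25)
E
```

```text
9 x [33.6, -0.5, 17.3] [-0.001, -0.078, -0.003] -> grasp [441.2, -61.2, 102.4] [-179.8, 40.2, 91.8]
4 x [12.9, 0.0, 15.3] [-0.001, 0.001, -0.0] -> grasp [441.7, -60.6, 21.9] [180.0, 40.0, 91.8]
```

Call:
play_rows --commands '[[93, [33.6, -0.5, 17.3], [-0.001, -0.078, -0.003]], [93, [33.6, -0.5, 17.3], [-0.001, -0.078, -0.003]], [93, [33.6, -0.5, 17.3], [-0.001, -0.078, -0.003]], [93, [33.6, -0.5, 17.3], [-0.001, -0.078, -0.003]], [93, [33.6, -0.5, 17.3], [-0.001, -0.078, -0.003]], [93, [33.6, -0.5, 17.3], [-0.001, -0.078, -0.003]], [93, [33.6, -0.5, 17.3], [-0.001, -0.078, -0.003]], [93, [33.6, -0.5, 17.3], [-0.001, -0.078, -0.003]], [93, [33.6, -0.5, 17.3], [-0.001, -0.078, -0.003]], [93, [0, 0, 0], [0, 0, 0]], [93, [0, 0, 0], [0, 0, 0]], [93, [0, 0, 0], [0, 0, 0]]]'

```text
t: 15.35
ee_pos: [439.3, 45.6, 232.2]
orientation: [179.9, 40.2, 91.5]
ft_force: [0.4, -0.2, 0.1]
finger_gap: 93.0
grasp_force: 0.0
```

Run:
```python
from h import *
p,R,o=pose(); print((p+R.apply(G)).round(1),np.round(o['orientation'],2),np.round(o['joint_pos'],1))
st=go(*pick((443.6,-108.7),1.9,0),step=25)
```

```text
[442.4 -62.2 104.6] [179.91  40.2   91.52] [  6.6  21.8 114.1 -48.4  59.4  36.4]
4 x [13.4, -0.2, 15.6] [-0.001, 0.001, -0.001] -> grasp [442.3, -60.9, 21.9] [179.9, 40.0, 91.8]
```

Call:
play_rows --commands '[[93, [13.4, -0.2, 15.6], [-0.001, 0.001, -0.001]], [93, [13.4, -0.2, 15.6], [-0.001, 0.001, -0.001]], [93, [13.4, -0.2, 15.6], [-0.001, 0.001, -0.001]], [93, [13.4, -0.2, 15.6], [-0.001, 0.001, -0.001]], [93, [0, 0, 0], [0, 0, 0]], [40, [0, 0, 0], [0, 0, 0]], [40, [0, 0, 0], [0, 0, 0]], [40, [0, 0, 0], [0, 0, 0]], [40, [0, 0, 0], [0, 0, 0]], [40, [0, 0, 0], [0, 0, 0]], [40, [0, 0, 0], [0, 0, 0]]]' --force 35

```text
t: 16.45
ee_pos: [437.7, 46.8, 148.8]
orientation: [-180.0, 40.1, 91.9]
ft_force: [-0.7, 2.6, 4.3]
finger_gap: 59.5
grasp_force: 35.0
```

Run:
```python
from h import *
p,R,o=pose(); g=p+R.apply(G);print(g.round(1),np.round(o['orientation'],2),np.round(o['ft_force'],1),o['finger_gap'],o['grasp_force'])
st=go(g+[0,0,130],R)
st=go(*place(-11.5,80),st)
st=go(*place(-11.5,0),st,step=20)
```

```text
[441.3 -60.6  21. ] [-179.99   40.06   91.94] [-0.7  2.6  4.3] 59.545511846017234 35.00011146068573
4 x [-20.9, -0.0, -24.9] [0.0, 0.0, 0.0] -> grasp [441.3, -60.5, 151.1] [-180.0, 40.1, 91.9]
13 x [-6.6, 12.6, -1.7] [-0.001, 0.121, 0.012] -> grasp [611.8, 91.8, 192.8] [-179.9, -50.2, 83.8]
4 x [-15.3, -0.1, 12.6] [-0.0, -0.001, -0.0] -> grasp [611.3, 90.8, 113.0] [-179.9, -50.0, 83.8]
```

Run:
```python
from h import *
p,R,o=pose(); g=p+R.apply(G)
st=go(g+[0,0,130],R)
st=go(*place(-25,90),st)
st=go(*place(-12,3),st,step=20)
```

```text
4 x [-20.9, -0.0, -24.9] [0.0, 0.0, 0.0] -> grasp [441.3, -60.5, 151.1] [-180.0, 40.1, 91.9]
13 x [-7.8, 12.5, -2.6] [-0.001, 0.121, 0.012] -> grasp [609.7, 77.5, 202.9] [-179.9, -50.2, 83.8]
5 x [-11.6, 0.1, 13.1] [-0.0, -0.001, -0.0] -> grasp [611.5, 89.9, 115.8] [-179.9, -49.9, 83.8]
```

Call:
play_rows --commands '[[40, [-20.9, 0, -24.9], [0, 0, 0]], [40, [-20.9, 0, -24.9], [0, 0, 0]], [40, [-20.9, 0, -24.9], [0, 0, 0]], [40, [-20.9, 0, -24.9], [0, 0, 0]], [40, [-7.8, 12.5, -2.6], [-0.001, 0.121, 0.012]], [40, [-7.8, 12.5, -2.6], [-0.001, 0.121, 0.012]], [40, [-7.8, 12.5, -2.6], [-0.001, 0.121, 0.012]], [40, [-7.8, 12.5, -2.6], [-0.001, 0.121, 0.012]], [40, [-7.8, 12.5, -2.6], [-0.001, 0.121, 0.012]], [40, [-7.8, 12.5, -2.6], [-0.001, 0.121, 0.012]], [40, [-7.8, 12.5, -2.6], [-0.001, 0.121, 0.012]], [40, [-7.8, 12.5, -2.6], [-0.001, 0.121, 0.012]], [40, [-7.8, 12.5, -2.6], [-0.001, 0.121, 0.012]], [40, [-7.8, 12.5, -2.6], [-0.001, 0.121, 0.012]], [40, [-7.8, 12.5, -2.6], [-0.001, 0.121, 0.012]], [40, [-7.8, 12.5, -2.6], [-0.001, 0.121, 0.012]], [40, [-7.8, 12.5, -2.6], [-0.001, 0.121, 0.012]], [40, [0, 0, 0], [0, 0, 0]], [40, [0, 0, 0], [0, 0, 0]], [40, [0, 0, 0], [0, 0, 0]]]'

```text
t: 18.45
ee_pos: [595.5, -49.6, 309.3]
orientation: [-179.8, -50.1, 83.8]
ft_force: [-0.1, 0.1, -1.5]
finger_gap: 59.4
grasp_force: 35.0
```

Run:
```python
from h import *
p,R,o=pose(); g=p+R.apply(G);print(g.round(1),np.round(o['orientation'],2),np.round(o['joint_pos'],1),np.round(o['ft_force'],1),o['finger_gap'],o['grasp_force'])
s=snap('wrist','w4')
st=go(*place(-12,3),step=20)
```

```text
[608.9  77.8 202.2] [-179.84  -50.1    83.8 ] [-28.3  29.1  90.5  45.3  86.3 -36.2] [-0.1  0.1 -1.5] 59.36129298392998 34.99750077724457
5 x [-11.6, 0.2, 13.0] [-0.0, -0.0, -0.0] -> grasp [611.2, 90.6, 116.4] [-179.9, -50.1, 83.9]
```

View pics/w4.png

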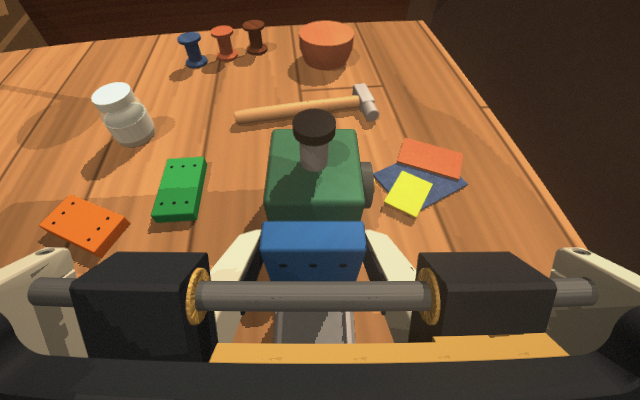

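The blue blank is held upright above the track, its top face at (313,238). Lowering now.

Call:
play_rows --commands '[[40, [-11.6, 0.2, 13], [0, 0, 0]], [40, [-11.6, 0.2, 13], [0, 0, 0]], [40, [-11.6, 0.2, 13], [0, 0, 0]], [40, [-11.6, 0.2, 13], [0, 0, 0]], [40, [-11.6, 0.2, 13], [0, 0, 0]], [40, [0, 0, 0], [0, 0, 0]], [40, [0, 0, 0], [0, 0, 0]], [40, [0, 0, 0], [0, 0, 0]]]'

```text
t: 19.3
ee_pos: [598.4, -37.7, 222.9]
orientation: [-179.9, -50.2, 83.7]
ft_force: [0.4, 0.7, -1.0]
finger_gap: 59.5
grasp_force: 35.0
```

Run:
```python
from h import *
p,R,o=pose(); g=p+R.apply(G);print(g.round(1),np.round(o['orientation'],2),np.round(o['ft_force'],1),np.round(o['torque'],2))
st=go(*place(-12,0),step=2)
```

```text
[611.9  89.9 116.1] [-179.86  -50.23   83.75] [ 0.4  0.7 -1. ] [-0.52 -0.03 -0.05]
2 x [-0.7, -0.4, 1.1] [-0.0, -0.002, -0.001] -> grasp [611.2, 90.4, 113.1] [-180.0, -50.0, 83.9]
```

Call:
play_rows --commands '[[40, [-1.5, -0.2, 1.3], [0, -0.001, 0]], [40, [0, 0, 0], [0, 0, 0]], [40, [-1.5, 0, 1.3], [0, -0.001, 0]], [40, [0, 0, 0], [0, 0, 0]]]'

```text
t: 19.7
ee_pos: [598.2, -37.6, 219.7]
orientation: [-179.9, -50.2, 83.8]
ft_force: [0.9, -0.8, 3.9]
finger_gap: 60.0
grasp_force: 35.0
```

Call:
play_rows --commands '[[40, [-1.5, 0, 1.3], [0, 0, 0]], [40, [0, 0, 0], [0, 0, 0]], [40, [0, 0, 0], [0, 0, 0]]]'

```text
t: 20.0
ee_pos: [598.4, -37.6, 219.3]
orientation: [180.0, -50.3, 83.9]
ft_force: [-2.4, -2.5, 13.0]
finger_gap: 59.6
grasp_force: 35.0
```

Call:
play_rows --commands '[[40, [1.5, 0, -1.3], [0, 0, 0]], [40, [0, 0, 0], [0, 0, 0]], [80, [0, 0, 0], [0, 0, 0]], [80, [0, 0, 0], [0, 0, 0]], [80, [0, 0, 0], [0, 0, 0]], [80, [0, 0, 0], [0, 0, 0]], [93, [0, 0, -15], [0, 0, 0]], [93, [0, 0, -30], [0, 0, 0]], [93, [0, 0, -30], [0, 0, 0]], [93, [0, 0, -30], [0, 0, 0]], [93, [0, 0, -30], [0, 0, 0]], [93, [0, 0, 0], [0, 0, 0]]]'

```text
t: 21.2
ee_pos: [587.5, -144.2, 308.8]
orientation: [179.7, -49.9, 83.9]
ft_force: [0.7, 0.1, -0.8]
finger_gap: 93.1
grasp_force: 0.0
```

Run:
```python
from h import *
s=snap('wrist','w5'); print(rect(s,(100,120,60),(125,255,255),120))
st=go([445,-340,230],tool(0))
```

```text
(array([613.1,  99.5,  19.1,  58.2,  85.2]), array([311., 184.]))
7 x [-20.2, -18.3, -26.3] [0.007, -0.125, -0.015] -> grasp [445.2, -340.2, 230.3] [179.9, 0.2, 90.1]
```

View pics/w5.png

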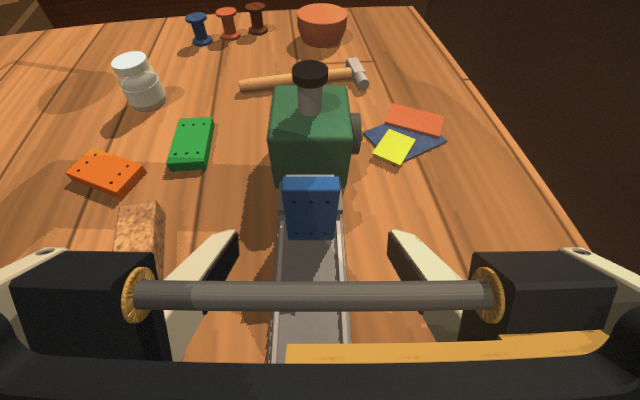

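The blue blank stands upright against the stop at (310,205). Now the pale one.

Call:
play_rows --commands '[[93, [-20.2, -18.3, -26.3], [0.007, -0.125, -0.015]], [93, [-20.2, -18.3, -26.3], [0.007, -0.125, -0.015]], [93, [-20.2, -18.3, -26.3], [0.007, -0.125, -0.015]], [93, [-20.2, -18.3, -26.3], [0.007, -0.125, -0.015]], [93, [-20.2, -18.3, -26.3], [0.007, -0.125, -0.015]], [93, [-20.2, -18.3, -26.3], [0.007, -0.125, -0.015]], [93, [-20.2, -18.3, -26.3], [0.007, -0.125, -0.015]], [93, [0, 0, 0], [0, 0, 0]], [93, [0, 0, 0], [0, 0, 0]], [93, [0, 0, 0], [0, 0, 0]]]'

```text
t: 22.25
ee_pos: [445.8, -337.0, 394.2]
orientation: [-179.8, -0.2, 90.3]
ft_force: [-0.4, -0.2, 0.1]
finger_gap: 92.7
grasp_force: 0.0
```

Run:
```python
from h import *
p,R,o=pose(); print((p+R.apply(G)).round(1),np.round(o['orientation'],2),np.round(o['joint_pos'],1))
s=snap('wrist','w6')
for n,z in [('blank5_c',10)]:
    print(n,[(np.round(d['position']).tolist(),round(d['conf'],2),at(s,d['position'],z)[:2].round(1).tolist()) for d in place_of('wrist',n)[:3]])
print(rect(s,(16,60,185),(30,140,255),roi=(240,40,400,220)))
```

```text
[ 445.3 -336.5  227.2] [-1.7983e+02 -1.7000e-01  9.0320e+01] [-48.5  16.2  87.6  -0.   76.5 -48.8]
blank5_c [([314.0, 123.0], 0.67, [446.0, -262.1])]
(array([ 445.7, -263.7,   58.6,  108.1,    3.9]), array([314., 123.]))
```

View pics/w6.png

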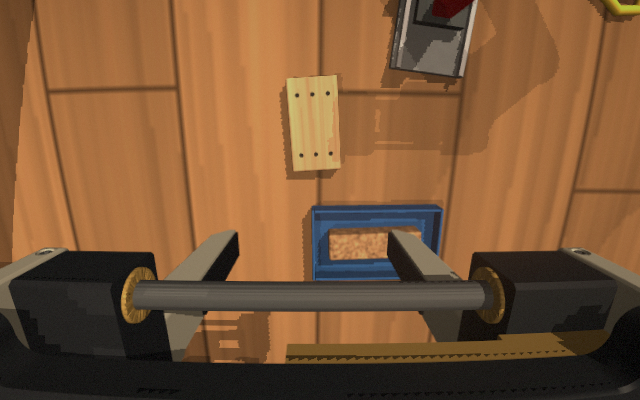

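Pale blank at (314,123), fitted cleanly; cork in the tray at (370,243).

Run:
```python
from h import *
c=(445.7,-263.7)
st=go(*pick(c,3.9,60))
st=go(*pick(c,3.9,0),st,step=25)
```

```text
8 x [34.9, -0.6, 13.7] [-0.003, -0.088, -0.007] -> grasp [442.1, -216.5, 81.8] [180.0, 40.2, 93.7]
3 x [12.8, 0.0, 15.1] [-0.001, 0.001, -0.001] -> grasp [442.5, -216.0, 22.1] [180.0, 40.0, 94.0]
```

Call:
play_rows --commands '[[93, [34.9, -0.6, 13.7], [-0.003, -0.088, -0.007]], [93, [34.9, -0.6, 13.7], [-0.003, -0.088, -0.007]], [93, [34.9, -0.6, 13.7], [-0.003, -0.088, -0.007]], [93, [34.9, -0.6, 13.7], [-0.003, -0.088, -0.007]], [93, [34.9, -0.6, 13.7], [-0.003, -0.088, -0.007]], [93, [34.9, -0.6, 13.7], [-0.003, -0.088, -0.007]], [93, [34.9, -0.6, 13.7], [-0.003, -0.088, -0.007]], [93, [34.9, -0.6, 13.7], [-0.003, -0.088, -0.007]], [93, [0, 0, 0], [0, 0, 0]], [93, [0, 0, 0], [0, 0, 0]]]'

```text
t: 23.35
ee_pos: [435.7, -117.4, 219.8]
orientation: [-179.5, 38.6, 93.7]
ft_force: [-0.1, -0.6, 0.6]
finger_gap: 93.3
grasp_force: 0.0
```

Run:
```python
from h import *
p,R,o=pose(); print((p+R.apply(G)).round(1),np.round(o['orientation'],2),np.round(o['joint_pos'],1))
st=go(*pick((445.7,-263.7),3.9,-.5),step=25)
```

```text
[ 441.1 -221.4   89.2] [-179.53   38.57   93.75] [-15.6  20.1 119.3 -58.8  43.7  26.2]
3 x [17.0, 0.1, 16.4] [-0.003, -0.008, -0.001] -> grasp [442.3, -215.8, 21.4] [-179.9, 39.9, 94.0]
```

Call:
play_rows --commands '[[93, [17, 0.1, 16.4], [-0.003, -0.008, -0.001]], [93, [17, 0.1, 16.4], [-0.003, -0.008, -0.001]], [93, [0, 0, 0], [0, 0, 0]]]'

```text
t: 23.65
ee_pos: [435.3, -113.0, 172.9]
orientation: [-179.9, 39.5, 93.6]
ft_force: [-0.6, 1.0, 0.2]
finger_gap: 92.9
grasp_force: 0.0
```

Run:
```python
from h import *
p,R,o=pose(); print((p+R.apply(G)).round(1),np.round(o['orientation'],2),np.round(o['joint_pos'],1))
st=go(*pick((445.7,-263.7),3.9,-.5),step=25)
```

```text
[ 441.6 -219.1   44.1] [-179.89   39.53   93.6 ] [-14.7  25.8 121.3 -67.4  40.9  37.9]
1 x [18.3, 0.2, 15.4] [-0.005, -0.008, -0.004] -> grasp [442.4, -215.8, 21.4] [-180.0, 40.0, 93.9]
```

Run:
```python
import h
from h import *
h.AL=28
c=(445.7,-263.7)
st=go(*pick(c,3.9,22,l=46))
st=go(*pick(c,3.9,-.5,l=46),st,step=12)
```

```text
2 x [-16.2, 0.1, 0.5] [-0.002, 0.101, -0.002] -> grasp [442.4, -217.6, 43.9] [-180.0, 28.0, 93.9]
2 x [5.2, 0.0, 9.9] [-0.0, -0.0, -0.0] -> grasp [442.4, -217.7, 21.5] [-180.0, 28.0, 93.9]
```

Call:
play_rows --commands '[[93, [-16.2, 0.1, 0.5], [-0.002, 0.101, -0.002]], [93, [-16.2, 0.1, 0.5], [-0.002, 0.101, -0.002]], [93, [5.2, 0, 9.9], [0, 0, 0]], [93, [5.2, 0, 9.9], [0, 0, 0]], [93, [0, 0, 0], [0, 0, 0]], [93, [0, 0, 0], [0, 0, 0]]]'

```text
t: 24.25
ee_pos: [437.5, -138.6, 170.3]
orientation: [179.9, 28.6, 93.8]
ft_force: [-0.7, -0.5, 0.8]
finger_gap: 92.9
grasp_force: 0.0
```

Run:
```python
import h
from h import *
h.AL=28
p,R,o=pose(); print((p+R.apply(G)).round(1),np.round(o['orientation'],2),np.round(o['joint_pos'],1),np.round(o['ft_force'],1))
st=go(*pick((445.7,-263.7),3.9,0,l=46),step=25)
```

```text
[ 443.2 -218.4   23.7] [179.86  28.63  93.77] [-21.7  24.2 119.9 -51.2  33.6  17.5] [-0.7 -0.5  0.8]
1 x [-0.4, -0.4, 1.2] [0.001, 0.011, -0.002] -> grasp [442.6, -217.8, 22.0] [180.0, 28.0, 93.9]
```

Call:
play_rows --commands '[[93, [-0.4, -0.4, 1.5], [0.001, 0.01, 0]], [93, [0, 0, 0], [0, 0, 0]], [40, [0, 0, 0], [0, 0, 0]], [40, [0, 0, 0], [0, 0, 0]], [40, [0, 0, 0], [0, 0, 0]], [40, [0, 0, 0], [0, 0, 0]], [40, [0, 0, 0], [0, 0, 0]], [40, [0, 0, 0], [0, 0, 0]]]'

```text
t: 25.05
ee_pos: [437.1, -138.9, 168.2]
orientation: [180.0, 28.1, 93.8]
ft_force: [0.5, 0.2, 5.5]
finger_gap: 59.9
grasp_force: 39.4
```

Run:
```python
import h
from h import *
h.AL=28
p,R,o=pose(); g=p+R.apply(G);print(g.round(1),np.round(o['orientation'],2),np.round(o['ft_force'],1),o['finger_gap'],o['grasp_force'])
st=go(g+[0,0,150],R)
st=go(*place(-50,90,l=46),st)
st=go(*place(-36,3,l=46),st,step=20)
```

```text
[ 442.4 -217.2   20.8] [179.96  28.06  93.85] [0.5 0.2 5.5] 59.887988873180234 39.414600832387805
4 x [-17.6, 0.0, -33.1] [0.0, 0.0, 0.0] -> grasp [442.4, -217.1, 170.7] [180.0, 28.1, 93.8]
13 x [3.0, 11.7, 4.5] [-0.004, 0.121, 0.014] -> grasp [606.3, 53.1, 201.0] [-179.6, -62.3, 83.8]
5 x [-13.9, 0.1, 10.5] [-0.001, -0.001, -0.0] -> grasp [608.9, 66.5, 114.3] [-179.9, -62.0, 83.8]
```

Call:
play_rows --commands '[[40, [-17.6, 0, -33.1], [0, 0, 0]], [40, [-17.6, 0, -33.1], [0, 0, 0]], [40, [-17.6, 0, -33.1], [0, 0, 0]], [40, [-17.6, 0, -33.1], [0, 0, 0]], [40, [3, 11.7, 4.5], [-0.004, 0.121, 0.014]], [40, [3, 11.7, 4.5], [-0.004, 0.121, 0.014]], [40, [3, 11.7, 4.5], [-0.004, 0.121, 0.014]], [40, [3, 11.7, 4.5], [-0.004, 0.121, 0.014]], [40, [3, 11.7, 4.5], [-0.004, 0.121, 0.014]], [40, [3, 11.7, 4.5], [-0.004, 0.121, 0.014]], [40, [3, 11.7, 4.5], [-0.004, 0.121, 0.014]], [40, [3, 11.7, 4.5], [-0.004, 0.121, 0.014]], [40, [3, 11.7, 4.5], [-0.004, 0.121, 0.014]], [40, [3, 11.7, 4.5], [-0.004, 0.121, 0.014]], [40, [3, 11.7, 4.5], [-0.004, 0.121, 0.014]], [40, [3, 11.7, 4.5], [-0.004, 0.121, 0.014]], [40, [3, 11.7, 4.5], [-0.004, 0.121, 0.014]], [40, [0, 0, 0], [0, 0, 0]], [40, [0, 0, 0], [0, 0, 0]], [40, [0, 0, 0], [0, 0, 0]]]'

```text
t: 27.05
ee_pos: [590.7, -94.0, 278.1]
orientation: [-179.5, -62.2, 83.7]
ft_force: [0.4, -0.1, -0.9]
finger_gap: 62.1
grasp_force: 34.1
```

Run:
```python
import h
from h import *
h.AL=28
p,R,o=pose(); g=p+R.apply(G);print(g.round(1),np.round(o['orientation'],2),np.round(o['joint_pos'],1),np.round(o['ft_force'],1),o['finger_gap'],o['grasp_force'])
s=snap('wrist','w7')
st=go(*place(-36,2,l=46),step=20)
```

```text
[605.6  53.  200.2] [-179.53  -62.18   83.7 ] [-33.9  35.   90.6  51.4  93.9 -43.8] [ 0.4 -0.1 -0.9] 62.06077051372211 34.06700645573437
5 x [-14.1, 0.2, 10.6] [-0.001, -0.001, -0.0] -> grasp [608.7, 66.2, 112.7] [-179.9, -61.9, 83.8]
```

View pics/w7.png

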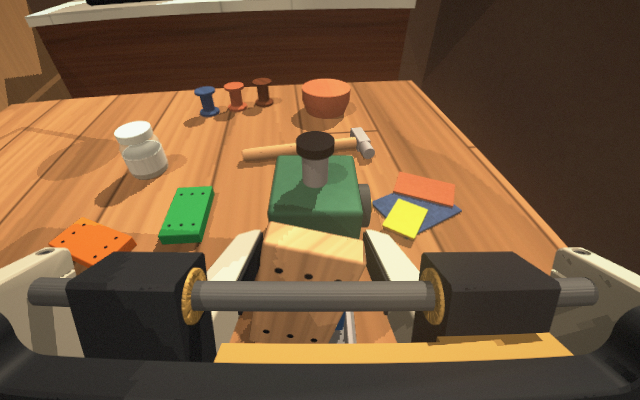

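The pale blank is canted in the grip: its top edge runs from (262,228) to (365,243) and the gap is 62 mm. I'll squeeze harder and check it, along with the follower.

Call:
play_rows --commands '[[40, [0, 0, 0], [0, 0, 0]], [40, [0, 0, 0], [0, 0, 0]], [40, [0, 0, 0], [0, 0, 0]], [40, [0, 0, 0], [0, 0, 0]], [40, [0, 0, 0], [0, 0, 0]]]' --force 60

```text
t: 27.6
ee_pos: [591.1, -94.1, 278.3]
orientation: [-179.6, -62.3, 83.7]
ft_force: [0.0, 0.1, -0.8]
finger_gap: 61.2
grasp_force: 58.5
```

Run:
```python
from h import *
s=snap('wrist'); t=snap('scene')
for n,z in [('follower_handle',72),('follower_face',40),('blank2_c',65),('blank5_c',150)]:
    print(n,[(np.round(d['position']).tolist(),round(d['conf'],2),at(t,d['position'],z)[:2].round(1).tolist()) for d in place_of('scene',n)[:2]])
f=np.asarray(t['frame'])[120:300,220:420]
a=cv2.resize(cv2.cvtColor(f,cv2.COLOR_RGB2BGR),None,fx=2.6,fy=2.6,interpolation=cv2.INTER_CUBIC)
b=cv2.cvtColor(np.asarray(s['frame'])[190:360,180:440],cv2.COLOR_RGB2BGR)
h,w=a.shape[:2]; c=np.zeros((h,w+260,3),np.uint8); c[:,:w]=a; c[:170,w:]=b
cv2.imwrite('pics/m1.png',c); print(c.shape)
```

```text
follower_handle [([277.0, 192.0], 0.81, [590.3, -125.6])]
follower_face [([287.0, 203.0], 0.7, [585.2, -93.3]), ([276.0, 191.0], 0.35, [573.3, -148.9])]
blank2_c [([331.0, 240.0], 0.61, [616.2, 103.2])]
blank5_c [([323.0, 207.0], 0.72, [592.4, 53.2])]
(468, 780, 3)
```

View pics/m1.png

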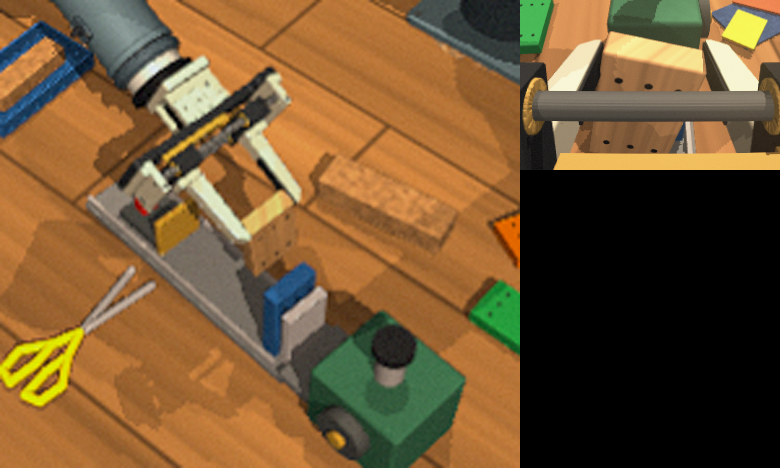

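Run:
```python
from h import *
s=snap('wrist'); 
g=cv2.cvtColor(np.asarray(s['frame']),cv2.COLOR_RGB2GRAY)
P=[]
for q in [(279,270),(308,275),(338,281),(266,332),(290,337),(313,340)]:
    w=g[q[1]-5:q[1]+6,q[0]-6:q[0]+7].astype(float); m=np.clip(np.median(w)-12-w,0,None); yy,xx=np.mgrid[-5:6,-6:7]
    P.append([q[0]+(m*xx).sum()/(m.sum()+1e-9),q[1]+(m*yy).sum()/(m.sum()+1e-9)])
P=np.array(P); print(P.round(1).tolist())
O=np.array([[x,y,10.] for y in (35,-35) for x in (-18,0,18)])
K=np.array([[s['fx'],0,s['cx']],[0,s['fy'],s['cy']],[0,0,1.]])
ok,r,t=cv2.solvePnP(O,P,K,np.array([s['k1'],0,0,0,0.]))
Rc=np.array(s['R']);M=Rc.T@cv2.Rodrigues(r)[0]; c=Rc.T@(t.ravel()-np.array(s['t']))
d=c-STOP
e,_=cv2.projectPoints(O,r,t,K,np.array([s['k1'],0,0,0,0.])); print('res',np.abs(e[:,0]-P).max().round(2))
W=np.c_[v,u,[0,0,1]].T
print('centre mag',(W@d).round(1),'x axis',(W@M[:,0]).round(3),'long',(W@M[:,1]).round(3))
```

```text
[[278.1, 270.4], [308.0, 276.2], [337.7, 280.0], [265.9, 331.8], [289.7, 336.3], [313.5, 340.5]]
res 0.8
centre mag [-10.9 -57.4 149.7] x axis [ 0.978 -0.075 -0.197] long [0.205 0.122 0.971]
```

Run:
```python
from h import *
p,R,o=pose(); g=p+R.apply(G)
Q=Ro.from_rotvec(-.2*u+.08*v); c=STOP+np.c_[v,u,[0,0,1]]@np.array([-10.9,-57.4,149.7])
c2=g+Q.apply(c-g); print('centre after',(np.c_[v,u,[0,0,1]].T@(c2-STOP)).round(1))
tgt=STOP+0*v-45*u+[0,0,c2[2]]
st=go(g+tgt-c2,Q*R)
```

```text
centre after [ -0.6 -53.3 149.3]
2 x [-5.1, -7.1, 4.0] [-0.046, 0.04, -0.089] -> grasp [607.5, 61.2, 200.7] [153.0, -64.5, 108.3]
```

Call:
play_rows --commands '[[40, [-2.5, -3.5, 2], [-0.023, 0.02, -0.045]], [40, [-2.5, -3.5, 2], [-0.023, 0.02, -0.045]], [40, [-2.5, -3.5, 2], [-0.023, 0.02, -0.045]], [40, [-2.5, -3.5, 2], [-0.023, 0.02, -0.045]], [40, [0, 0, 0], [0, 0, 0]], [40, [0, 0, 0], [0, 0, 0]]]'

```text
t: 28.55
ee_pos: [578.5, -90.1, 264.7]
orientation: [153.0, -64.5, 108.4]
ft_force: [-0.2, 0.2, -0.4]
finger_gap: 61.5
grasp_force: 58.6
```

```bash
cat >> h.py <<'E'
def pnp(s,P):
    P=np.array(P,float); g=cv2.cvtColor(np.asarray(s['frame']),cv2.COLOR_RGB2GRAY); W=np.c_[v,u,[0,0,1]].T
    P=cv2.cornerSubPix(g,P.astype(np.float32)[:,None],(1,1),(-1,-1),(3,1,1))[:,0].astype(float) if 0 else P
    out=[]
    for q in P.round().astype(int):
        w=g[q[1]-6:q[1]+7,q[0]-7:q[0]+8].astype(float); m=np.clip(np.median(w)-12-w,0,None); yy,xx=np.mgrid[-6:7,-7:8]
        out.append([q[0]+(m*xx).sum()/(m.sum()+1e-9),q[1]+(m*yy).sum()/(m.sum()+1e-9)])
    P=np.array(out)
    O=np.array([[x,y,10.] for y in (35,-35) for x in (-18,0,18)]);k=np.array([s['k1'],0,0,0,0.])
    K=np.array([[s['fx'],0,s['cx']],[0,s['fy'],s['cy']],[0,0,1.]]); ok,r,t=cv2.solvePnP(O,P,K,k)
    Rc=np.array(s['R']);M=Rc.T@cv2.Rodrigues(r)[0]; c=Rc.T@(t.ravel()-np.array(s['t']))
    e=cv2.projectPoints(O,r,t,K,k)[0]
    print('res',np.abs(e[:,0]-P).max().round(2),'centre mag',(W@(c-STOP)).round(1),'x axis',(W@M[:,0]).round(3),'long',(W@M[:,1]).round(3))
E
python3 - <<'E'
from h import *
s=snap('wrist','w8'); p,R,o=pose(); print((p+R.apply(G)).round(1),o['finger_gap'])
pnp(s,[(278.1, 270.4), (308.0, 276.2), (337.7, 280.0), (265.9, 331.8), (289.7, 336.3), (313.5, 340.5)])
E
```

```text
[608.2  61.2 200.7] 61.11979234151775
res 0.76 centre mag [  0.5 -44.7 149. ] x axis [ 0.998 -0.066 -0.005] long [0.008 0.045 0.999]
```

Run:
```python
from h import *
p,R,o=pose(); g=p+R.apply(G)
st=go(g+7*u-[0,0,79],R,step=20)
print(R.inv().apply([0,0,-2]).round(2))
```

```text
4 x [-17.1, -3.9, 9.2] [0.0, 0.0, 0.0] -> grasp [608.8, 68.2, 121.8] [152.9, -64.4, 108.5]
[-1.8  -0.39  0.77]
```

Call:
play_rows --commands '[[40, [-17.1, -3.9, 9.2], [0, 0, 0]], [40, [-17.1, -3.9, 9.2], [0, 0, 0]], [40, [-17.1, -3.9, 9.2], [0, 0, 0]], [40, [-17.1, -3.9, 9.2], [0, 0, 0]], [40, [0, 0, 0], [0, 0, 0]], [40, [0, 0, 0], [0, 0, 0]]]'

```text
t: 29.2
ee_pos: [579.5, -83.0, 186.2]
orientation: [152.8, -64.5, 108.6]
ft_force: [-0.5, 0.1, -1.2]
finger_gap: 60.9
grasp_force: 58.6
```

Call:
play_rows --commands '[[40, [-1.8, -0.4, 0.8], [0, 0, 0]], [40, [0, 0, 0], [0, 0, 0]]]'

```text
t: 29.4
ee_pos: [579.4, -83.1, 184.7]
orientation: [152.7, -64.4, 108.7]
ft_force: [-0.9, 0.5, -1.3]
finger_gap: 60.8
grasp_force: 58.6
```

Call:
play_rows --commands '[[40, [-1.8, -0.4, 0.8], [0, 0, 0]], [40, [0, 0, 0], [0, 0, 0]]]'

```text
t: 29.6
ee_pos: [579.2, -82.9, 182.1]
orientation: [152.8, -64.4, 108.6]
ft_force: [0.7, -0.6, -0.6]
finger_gap: 61.1
grasp_force: 58.6
```

Call:
play_rows --commands '[[40, [-1.3, -0.3, 0.6], [0, 0, 0]], [40, [0, 0, 0], [0, 0, 0]]]'

```text
t: 29.8
ee_pos: [579.2, -82.8, 180.6]
orientation: [152.7, -64.5, 108.7]
ft_force: [0.1, 0.7, 1.0]
finger_gap: 61.2
grasp_force: 58.6
```

Call:
play_rows --commands '[[40, [-1.3, -0.3, 0.6], [0, 0, 0]], [40, [0, 0, 0], [0, 0, 0]]]'

```text
t: 30.0
ee_pos: [579.2, -82.6, 180.0]
orientation: [152.5, -64.6, 108.9]
ft_force: [-1.5, -1.3, 6.5]
finger_gap: 61.1
grasp_force: 58.9
```

Run:
```python
from h import *
s=snap('wrist','w9'); p,R,o=pose(); print((p+R.apply(G)).round(1),o['finger_gap'],np.round(o['ft_force'],1))
pnp(s,[(278.1, 270.4), (308.0, 276.2), (337.7, 280.0), (265.9, 331.8), (289.7, 336.3), (313.5, 340.5)])
```

```text
[608.8  68.9 116.4] 60.89912860925641 [-1.2 -0.1  7.6]
res 0.73 centre mag [  0.6 -37.1  64.9] x axis [ 0.998 -0.067 -0.001] long [0.004 0.049 0.999]
```

Call:
play_rows --commands '[[80, [0, 0, 0], [0, 0, 0]], [93, [0, 0, 0], [0, 0, 0]], [93, [0, 0, 0], [0, 0, 0]], [93, [0, 0, 0], [0, 0, 0]], [93, [0, 0, 0], [0, 0, 0]], [93, [0, 0, -15], [0, 0, 0]], [93, [0, 0, -30], [0, 0, 0]], [93, [0, 0, -30], [0, 0, 0]], [93, [0, 0, -30], [0, 0, 0]], [93, [0, 0, -30], [0, 0, 0]], [93, [0, 0, 0], [0, 0, 0]]]'

```text
t: 31.15
ee_pos: [555.0, -209.6, 232.5]
orientation: [152.6, -64.2, 108.6]
ft_force: [-0.7, -0.3, -0.3]
finger_gap: 92.9
grasp_force: 0.0
```

Run:
```python
from h import *
s=snap('wrist','w10'); p,R,o=pose(); print((p+R.apply(G)).round(1),o['finger_gap'],np.round(o['joint_pos'],1))
st=go((p+R.apply(G))+[0,0,110],tool(-6))
st=go([430,190,300],tool(0),st)
```

```text
[585.1 -56.6 167.2] 92.99528758680192 [-45.4  40.8  90.2  50.5  97.9 -63.3]
10 x [26.3, 4.4, -8.1] [0.018, -0.116, 0.011] -> grasp [585.7, -55.9, 277.4] [179.9, -0.1, 84.0]
8 x [29.6, -21.2, -2.8] [0.0, -0.0, -0.013] -> grasp [430.5, 190.4, 300.0] [179.9, -0.1, 89.9]
```

View pics/w10.png

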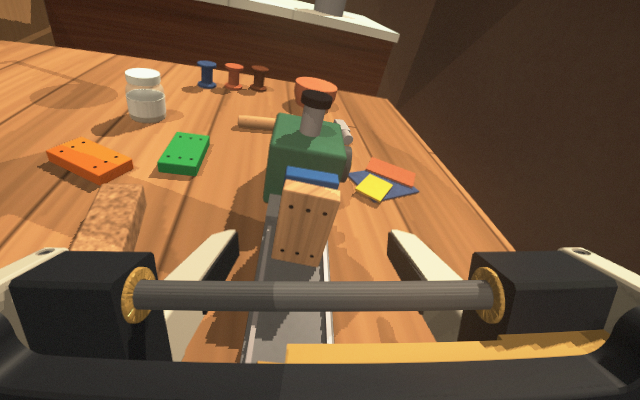

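Blue and pale both stand upright, with the pale face at (308,220). Green is next.

Call:
play_rows --commands '[[93, [26.3, 4.4, -8.1], [0.018, -0.116, 0.011]], [93, [26.3, 4.4, -8.1], [0.018, -0.116, 0.011]], [93, [26.3, 4.4, -8.1], [0.018, -0.116, 0.011]], [93, [26.3, 4.4, -8.1], [0.018, -0.116, 0.011]], [93, [26.3, 4.4, -8.1], [0.018, -0.116, 0.011]], [93, [26.3, 4.4, -8.1], [0.018, -0.116, 0.011]], [93, [26.3, 4.4, -8.1], [0.018, -0.116, 0.011]], [93, [26.3, 4.4, -8.1], [0.018, -0.116, 0.011]], [93, [26.3, 4.4, -8.1], [0.018, -0.116, 0.011]], [93, [26.3, 4.4, -8.1], [0.018, -0.116, 0.011]], [93, [29.6, -21.2, -2.8], [0, 0, -0.013]], [93, [29.6, -21.2, -2.8], [0, 0, -0.013]], [93, [29.6, -21.2, -2.8], [0, 0, -0.013]], [93, [29.6, -21.2, -2.8], [0, 0, -0.013]], [93, [29.6, -21.2, -2.8], [0, 0, -0.013]], [93, [29.6, -21.2, -2.8], [0, 0, -0.013]], [93, [29.6, -21.2, -2.8], [0, 0, -0.013]], [93, [29.6, -21.2, -2.8], [0, 0, -0.013]], [93, [0, 0, 0], [0, 0, 0]], [93, [0, 0, 0], [0, 0, 0]]]'

```text
t: 33.2
ee_pos: [428.7, 192.7, 466.9]
orientation: [-180.0, -0.2, 90.3]
ft_force: [-0.0, 0.3, -0.3]
finger_gap: 92.7
grasp_force: 0.0
```

Run:
```python
import h
from h import *
p,R,o=pose(); print((p+R.apply(G)).round(1),np.round(o['orientation'],2),np.round(o['joint_pos'],1))
s=snap('wrist','w11')
print([(np.round(d['position']).tolist(),round(d['conf'],2),at(s,d['position'],10)[:2].round(1).tolist()) for d in place_of('wrist','blank4_c')[:3]])
q,_=rect(s,(45,120,50),(75,255,255),roi=(230,20,400,240)); print(q,_)
h.AL=40
st=go(*pick(q[:2],q[4],60,l=46))
st=go(*pick(q[:2],q[4],0,l=46),st,step=25)
```

```text
[428.6 193.3 299.9] [-179.95   -0.21   90.29] [10.5  4.3 92.1  0.2 83.7 10.2]
[([225.0, 138.0], 0.8, [295.9, 246.2]), ([314.0, 100.0], 0.56, [430.4, 300.7])]
[430.3 296.9  59.1 108.3  -1.9] [315. 101.]
10 x [33.2, 0.3, 16.8] [0.001, -0.07, 0.003] -> grasp [431.6, 343.6, 82.2] [-180.0, 39.9, 88.4]
3 x [12.8, 0.2, 15.5] [0.001, -0.0, 0.001] -> grasp [431.6, 343.2, 21.9] [-180.0, 39.9, 88.1]
```

Green is at (315,101) in the image, world (430,297). A tilted grasp there would bring the gripper body over the jar, so I'll first carry it flat to blue's old spot.

Run:
```python
from h import *
st=go([430.3,296.9,60],tool(-1.9))
st=go([430.3,296.9,22],tool(-1.9),st)
st=go([430.3,296.9,142],tool(-1.9),st)
st=go([443,-109,142],tool(0),st)
st=go([443,-109,24],tool(0),st)
```

```text
7 x [15.0, -0.1, 34.3] [-0.0, -0.0, 0.005] -> grasp [430.0, 298.0, 60.0] [-179.9, -0.2, 88.1]
1 x [-0.6, 0.2, 38.0] [-0.001, -0.003, 0.0] -> grasp [430.3, 297.0, 22.0] [-180.0, -0.0, 88.1]
4 x [0.0, 0.0, -30.0] [-0.0, -0.0, 0.0] -> grasp [430.3, 296.9, 142.0] [-180.0, -0.0, 88.1]
11 x [-36.9, 1.8, -0.0] [-0.0, -0.0, -0.003] -> grasp [442.9, -109.2, 141.8] [-180.0, -0.0, 90.0]
3 x [0.1, 0.0, 39.3] [-0.0, -0.0, 0.0] -> grasp [442.9, -108.9, 23.9] [-180.0, -0.0, 90.0]
```

Call:
play_rows --commands '[[93, [15, -0.1, 34.3], [0, 0, 0.005]], [93, [15, -0.1, 34.3], [0, 0, 0.005]], [93, [15, -0.1, 34.3], [0, 0, 0.005]], [93, [15, -0.1, 34.3], [0, 0, 0.005]], [93, [15, -0.1, 34.3], [0, 0, 0.005]], [93, [15, -0.1, 34.3], [0, 0, 0.005]], [93, [15, -0.1, 34.3], [0, 0, 0.005]], [93, [-0.3, 0.1, 19], [0, 0, 0]], [93, [-0.3, 0.1, 18], [0, 0, 0]], [93, [0, 0, 0], [0, 0, 0]], [93, [0, 0, 0], [0, 0, 0]], [40, [0, 0, 0], [0, 0, 0]], [40, [0, 0, 0], [0, 0, 0]], [40, [0, 0, 0], [0, 0, 0]], [40, [0, 0, 0], [0, 0, 0]], [40, [0, 0, 0], [0, 0, 0]], [40, [0, 0, 0], [0, 0, 0]], [40, [0, 0, 0], [0, 0, 0]]]' --force 40

```text
t: 35.1
ee_pos: [430.4, 297.4, 190.8]
orientation: [-180.0, -0.2, 88.1]
ft_force: [-0.5, -1.1, 3.0]
finger_gap: 59.2
grasp_force: 40.0
```

Call:
play_rows --commands '[[40, [0, 0, -30], [0, 0, 0]], [40, [0, 0, -30], [0, 0, 0]], [40, [0, 0, -30], [0, 0, 0]], [40, [0, 0, -30], [0, 0, 0]], [40, [-36.9, 1.8, 0], [0, 0, -0.003]], [40, [-36.9, 1.8, 0], [0, 0, -0.003]], [40, [-36.9, 1.8, 0], [0, 0, -0.003]], [40, [-36.9, 1.8, 0], [0, 0, -0.003]], [40, [-36.9, 1.8, 0], [0, 0, -0.003]], [40, [-36.9, 1.8, 0], [0, 0, -0.003]], [40, [-36.9, 1.8, 0], [0, 0, -0.003]], [40, [-36.9, 1.8, 0], [0, 0, -0.003]], [40, [-36.9, 1.8, 0], [0, 0, -0.003]], [40, [-36.9, 1.8, 0], [0, 0, -0.003]], [40, [-36.9, 1.8, 0], [0, 0, -0.003]], [40, [0, 0, 0], [0, 0, 0]], [40, [0, 0, 0], [0, 0, 0]]]'

```text
t: 36.8
ee_pos: [442.7, -109.8, 308.5]
orientation: [-179.9, -0.3, 89.9]
ft_force: [-0.1, 0.3, -0.5]
finger_gap: 59.9
grasp_force: 40.0
```

Run:
```python
from h import *
p,R,o=pose(); print((p+R.apply(G)).round(1),np.round(o['orientation'],2),o['finger_gap'],o['grasp_force'])
st=go([443,-109,24.5],tool(0))
```

```text
[ 442.5 -109.   141.5] [-179.93   -0.28   89.87] 59.90148750294512 39.99909281730652
3 x [0.1, 0.1, 39.0] [-0.0, -0.002, -0.001] -> grasp [442.7, -109.4, 24.5] [-179.9, 0.1, 90.0]
```

Set it down, release, then back off to a viewing pose like before.

Call:
play_rows --commands '[[40, [0, 0, 39], [0, 0, 0]], [40, [0, 0, 39], [0, 0, 0]], [40, [0, 0, 25], [0, 0, 0]], [40, [0, 0, 14], [0, 0, 0]], [40, [0, 0, 0], [0, 0, 0]], [40, [0, 0, 0], [0, 0, 0]], [93, [0, 0, 0], [0, 0, 0]], [93, [0, 0, 0], [0, 0, 0]], [93, [0, 0, 0], [0, 0, 0]], [93, [0, 0, 0], [0, 0, 0]], [93, [0, 0, 0], [0, 0, 0]], [93, [0, 0, -30], [0, 0, 0]], [93, [-20, 0, -40], [0, 0, 0]], [93, [-30, 0, -40], [0, 0, 0]], [93, [-30, 0, -40], [0, 0, 0]], [93, [0, 0, -40], [0, 0, 0]], [93, [0, 0, 0], [0, 0, 0]], [93, [0, 0, 0], [0, 0, 0]], [93, [0, 0, 0], [0, 0, 0]]]'

```text
t: 38.7
ee_pos: [442.5, -189.1, 380.3]
orientation: [-179.9, -0.3, 90.0]
ft_force: [0.2, -0.1, 0.2]
finger_gap: 92.7
grasp_force: 0.0
```

Run:
```python
import h
from h import *
p,R,o=pose(); print((p+R.apply(G)).round(1),np.round(o['orientation'],2))
s=snap('wrist','w12')
print([(np.round(d['position']).tolist(),round(d['conf'],2),at(s,d['position'],10)[:2].round(1).tolist()) for d in place_of('wrist','blank4_c')[:3]])
q,_=rect(s,(45,120,50),(75,255,255),roi=(230,0,400,240)); print(q,_)
h.AL=40
st=go(*pick(q[:2],q[4],60))
st=go(*pick(q[:2],q[4],-.5),st,step=25)
```

```text
[ 442.1 -188.2  213.3] [-179.86   -0.31   90.02]
[([312.0, 117.0], 0.61, [440.1, -106.6])]
[ 4.427e+02 -1.077e+02  5.910e+01  1.088e+02 -1.000e-01] [314. 115.]
8 x [35.3, 0.1, 11.7] [-0.0, -0.088, 0.0] -> grasp [442.4, -59.4, 82.1] [-179.8, 40.0, 90.2]
3 x [12.9, 0.1, 15.5] [-0.0, -0.0, 0.001] -> grasp [442.6, -59.7, 21.6] [-179.9, 40.0, 90.0]
```

Call:
play_rows --commands '[[93, [35.3, 0.1, 11.7], [0, -0.088, 0]], [93, [35.3, 0.1, 11.7], [0, -0.088, 0]], [93, [35.3, 0.1, 11.7], [0, -0.088, 0]], [93, [35.3, 0.1, 11.7], [0, -0.088, 0]], [93, [35.3, 0.1, 11.7], [0, -0.088, 0]], [93, [35.3, 0.1, 11.7], [0, -0.088, 0]], [93, [35.3, 0.1, 11.7], [0, -0.088, 0]], [93, [35.3, 0.1, 11.7], [0, -0.088, 0]], [93, [0, 0, 0], [0, 0, 0]], [93, [0, 0, 0], [0, 0, 0]], [93, [0, 0, 0], [0, 0, 0]]]'

```text
t: 39.9
ee_pos: [444.1, 46.4, 212.1]
orientation: [180.0, 40.0, 90.0]
ft_force: [0.7, 0.5, 0.5]
finger_gap: 93.1
grasp_force: 0.0
```

Run:
```python
from h import *
p,R,o=pose(); print((p+R.apply(G)).round(1),np.round(o['orientation'],2),np.round(o['joint_pos'],1))
st=go(*pick((442.7,-107.7),-.1,-.5),step=25)
```

```text
[444.1 -61.1  84.3] [179.97  40.04  89.97] [  6.6  24.4 113.8 -48.5  58.5  39.2]
3 x [13.8, -0.4, 15.7] [0.0, 0.0, 0.0] -> grasp [442.9, -59.7, 21.6] [180.0, 40.0, 90.0]
```

Call:
play_rows --commands '[[93, [13.8, -0.4, 15.7], [0, 0, 0]], [93, [13.8, -0.4, 15.7], [0, 0, 0]], [93, [13.8, -0.4, 15.7], [0, 0, 0]], [93, [0, 0, 0], [0, 0, 0]], [93, [0, 0, 0], [0, 0, 0]], [40, [0, 0, 0], [0, 0, 0]], [40, [0, 0, 0], [0, 0, 0]], [40, [0, 0, 0], [0, 0, 0]], [40, [0, 0, 0], [0, 0, 0]], [40, [0, 0, 0], [0, 0, 0]], [40, [0, 0, 0], [0, 0, 0]], [40, [0, 0, 0], [0, 0, 0]]]' --force 50

```text
t: 41.1
ee_pos: [442.5, 48.4, 148.7]
orientation: [-180.0, 40.1, 90.0]
ft_force: [-0.1, 2.4, 3.3]
finger_gap: 59.8
grasp_force: 50.0
```

Run:
```python
from h import *
p,R,o=pose(); g=p+R.apply(G);print(g.round(1),np.round(o['orientation'],2),np.round(o['ft_force'],1),o['finger_gap'],o['grasp_force'])
st=go(g+[0,0,150],R)
st=go(*place(-72,90),st)
```

```text
[442.6 -59.3  21. ] [-179.98   40.13   90.03] [-0.1  2.4  3.3] 59.76680331711745 50.00100910663605
4 x [-24.2, -0.0, -28.7] [0.0, 0.0, 0.0] -> grasp [442.6, -59.3, 171.2] [-180.0, 40.1, 90.0]
13 x [-11.7, 12.0, -1.1] [-0.001, 0.121, 0.009] -> grasp [605.3, 31.2, 203.4] [179.8, -50.1, 84.1]
```

Call:
play_rows --commands '[[40, [-24.2, 0, -28.7], [0, 0, 0]], [40, [-24.2, 0, -28.7], [0, 0, 0]], [40, [-24.2, 0, -28.7], [0, 0, 0]], [40, [-24.2, 0, -28.7], [0, 0, 0]], [40, [-11.7, 12, -1.1], [-0.001, 0.121, 0.009]], [40, [-11.7, 12, -1.1], [-0.001, 0.121, 0.009]], [40, [-11.7, 12, -1.1], [-0.001, 0.121, 0.009]], [40, [-11.7, 12, -1.1], [-0.001, 0.121, 0.009]], [40, [-11.7, 12, -1.1], [-0.001, 0.121, 0.009]], [40, [-11.7, 12, -1.1], [-0.001, 0.121, 0.009]], [40, [-11.7, 12, -1.1], [-0.001, 0.121, 0.009]], [40, [-11.7, 12, -1.1], [-0.001, 0.121, 0.009]], [40, [-11.7, 12, -1.1], [-0.001, 0.121, 0.009]], [40, [-11.7, 12, -1.1], [-0.001, 0.121, 0.009]], [40, [-11.7, 12, -1.1], [-0.001, 0.121, 0.009]], [40, [-11.7, 12, -1.1], [-0.001, 0.121, 0.009]], [40, [-11.7, 12, -1.1], [-0.001, 0.121, 0.009]], [40, [0, 0, 0], [0, 0, 0]], [40, [0, 0, 0], [0, 0, 0]], [40, [0, 0, 0], [0, 0, 0]]]'

```text
t: 43.1
ee_pos: [591.1, -95.6, 310.7]
orientation: [179.8, -50.0, 84.2]
ft_force: [-0.3, 0.9, -0.6]
finger_gap: 59.8
grasp_force: 50.0
```

Run:
```python
from h import *
p,R,o=pose(); g=p+R.apply(G);print(g.round(1),np.round(o['orientation'],2),o['finger_gap'],o['grasp_force'])
s=snap('wrist','w13')
st=go(*place(-63,3),step=20)
print(R.inv().apply([0,0,-2]).round(2))
```

```text
[604.7  31.6 203.2] [179.81 -49.97  84.16] 59.81599380531342 49.99785840511322
5 x [-12.4, 0.0, 12.5] [0.0, 0.0, 0.001] -> grasp [605.7, 39.7, 116.0] [-179.9, -50.0, 83.8]
[-1.53 -0.    1.29]
```

View pics/w13.png

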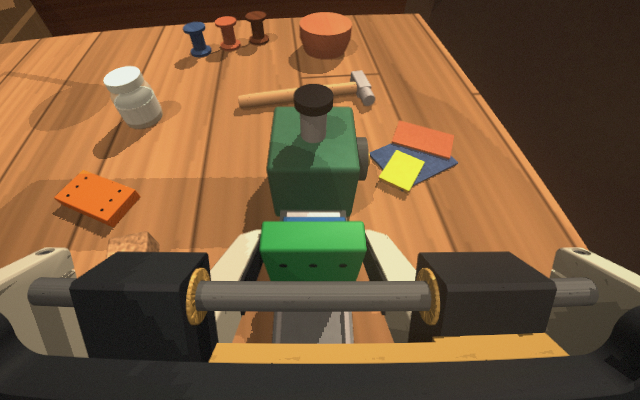

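The green blank is held square, its top edge level at row 222. Lowering.

Call:
play_rows --commands '[[40, [-12.4, 0, 12.5], [0, 0, 0]], [40, [-12.4, 0, 12.5], [0, 0, 0]], [40, [-12.4, 0, 12.5], [0, 0, 0]], [40, [-12.4, 0, 12.5], [0, 0, 0]], [40, [-12.4, 0, 12.5], [0, 0, 0]], [40, [0, 0, 0], [0, 0, 0]], [40, [0, 0, 0], [0, 0, 0]]]'

```text
t: 43.85
ee_pos: [592.5, -88.2, 221.3]
orientation: [180.0, -50.1, 84.0]
ft_force: [-0.7, 0.2, -0.7]
finger_gap: 59.9
grasp_force: 50.0
```

Call:
play_rows --commands '[[40, [-1.5, 0, 1.3], [0, 0, 0]], [40, [0, 0, 0], [0, 0, 0]]]'

```text
t: 44.05
ee_pos: [592.6, -88.3, 220.4]
orientation: [179.8, -50.1, 84.1]
ft_force: [-0.2, 0.9, -1.2]
finger_gap: 59.8
grasp_force: 50.0
```

Call:
play_rows --commands '[[40, [-1.5, 0, 1.3], [0, 0, 0]], [40, [0, 0, 0], [0, 0, 0]]]'

```text
t: 44.25
ee_pos: [592.7, -88.3, 219.5]
orientation: [179.7, -50.2, 84.2]
ft_force: [-0.5, -1.2, 3.9]
finger_gap: 59.6
grasp_force: 50.0
```

Contact with the bed; releasing.

Call:
play_rows --commands '[[40, [0, 0, 0], [0, 0, 0]], [93, [0, 0, 0], [0, 0, 0]], [93, [0, 0, 0], [0, 0, 0]], [93, [0, 0, 0], [0, 0, 0]], [93, [0, 0, 0], [0, 0, 0]], [93, [0, 0, -15], [0, 0, 0]], [93, [0, 0, -30], [0, 0, 0]], [93, [0, 0, -30], [0, 0, 0]], [93, [0, 0, -30], [0, 0, 0]], [93, [0, 0, 0], [0, 0, 0]], [93, [0, 0, 0], [0, 0, 0]]]'

```text
t: 45.35
ee_pos: [583.8, -169.1, 286.4]
orientation: [179.7, -50.1, 84.1]
ft_force: [-0.7, -0.0, -0.4]
finger_gap: 93.1
grasp_force: 0.0
```

Run:
```python
from h import *
p,R,o=pose(); g=p+R.apply(G)
s=snap('wrist','w14'); print(rect(s,(45,120,50),(75,255,255),120,roi=(230,150,400,330)))
t=snap('scene')
for n,z in [('follower_handle',72),('blank2_c',65),('blank4_c',65),('blank5_c',65),('block_c',18)]:
    print(n,[(np.round(d['position']).tolist(),round(d['conf'],2),at(t,d['position'],z)[:2].round(1).tolist()) for d in place_of('scene',n)[:3]])
f=np.asarray(t['frame'])[110:290,190:390]
a=cv2.resize(cv2.cvtColor(f,cv2.COLOR_RGB2BGR),None,fx=2.6,fy=2.6,interpolation=cv2.INTER_CUBIC)
b=cv2.cvtColor(np.asarray(s['frame'])[100:360,190:450],cv2.COLOR_RGB2BGR)
c=np.zeros((468,780,3),np.uint8); c[:,:520]=a; c[:260,520:]=b; cv2.imwrite('pics/m2.png',c)
H=STOP-255*u
st=go([H[0],H[1],190],tool(-6.2))
st=go([H[0],H[1],76],tool(-6.2),st,step=25)
```

```text
(array([605. ,  25.7,  58.9,  68.3,  -6.1]), array([312., 214.]))
follower_handle [([275.0, 190.0], 0.67, [589.4, -136.0])]
blank2_c [([332.0, 239.0], 0.74, [612.2, 102.2])]
blank4_c [([427.0, 208.0], 0.98, [345.2, 253.8]), ([319.0, 226.0], 0.73, [603.6, 48.0])]
blank5_c [([322.0, 233.0], 0.56, [615.1, 70.6])]
block_c [([369.0, 196.0], 0.62, [388.4, 75.8]), ([238.0, 146.0], 0.55, [499.6, -398.3])]
7 x [8.7, -0.0, -7.3] [-0.0, -0.125, 0.001] -> grasp [586.7, -139.5, 190.2] [-179.9, -0.0, 83.6]
5 x [0.0, -0.1, 22.8] [-0.0, -0.0, -0.001] -> grasp [586.0, -139.4, 76.2] [-179.9, -0.0, 83.9]
```

View pics/m2.png

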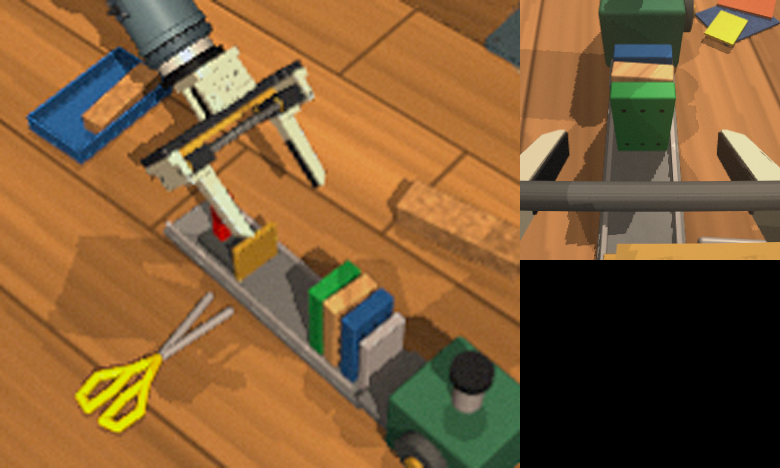

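All three blanks stand upright in the track and the follower is back. The cork has shifted but is still inside the tray at (115,100) in the crop. Next I take the handle and guide it forward.

Call:
play_rows --commands '[[93, [8.7, 0, -7.3], [0, -0.125, 0.001]], [93, [8.7, 0, -7.3], [0, -0.125, 0.001]], [93, [8.7, 0, -7.3], [0, -0.125, 0.001]], [93, [8.7, 0, -7.3], [0, -0.125, 0.001]], [93, [8.7, 0, -7.3], [0, -0.125, 0.001]], [60, [8.7, 0, -7.3], [0, -0.125, 0.001]], [60, [8.7, 0, -7.3], [0, -0.125, 0.001]], [60, [0, 0, 0], [0, 0, 0]], [60, [0, 0, 0], [0, 0, 0]], [60, [0, 0, 0], [0, 0, 0]]]'

```text
t: 46.7
ee_pos: [586.8, -140.6, 356.7]
orientation: [-179.9, -0.2, 83.6]
ft_force: [0.7, 0.0, 0.4]
finger_gap: 61.3
grasp_force: 0.0
```

Run:
```python
from h import *
H=STOP-255*u
p,R,o=pose(); print((p+R.apply(G)).round(1),o['finger_gap'])
s=snap('wrist'); print([(np.round(d['position']).tolist(),round(d['conf'],2),at(s,d['position'],72)[:2].round(1).tolist()) for d in place_of('wrist','follower_handle')[:2]])
st=go([586.8,-139,76],tool(-6.2),step=25)
```

```text
[ 586.4 -140.1  189.7] 61.26961752860279
[([313.0, 192.0], 0.93, [587.3, -130.3])]
5 x [0.4, -0.0, 22.7] [-0.001, -0.0, -0.001] -> grasp [587.4, -138.7, 76.2] [179.9, -0.1, 83.8]
```

Call:
play_rows --commands '[[60, [0.4, 0, 22.7], [0, 0, 0]], [60, [0.4, 0, 22.7], [0, 0, 0]], [60, [0.4, 0, 22.7], [0, 0, 0]], [60, [0.4, 0, 22.7], [0, 0, 0]], [60, [0.4, 0, 22.7], [0, 0, 0]], [60, [0, 0, 0], [0, 0, 0]], [60, [0, 0, 0], [0, 0, 0]], [5, [0, 0, 0], [0, 0, 0]], [5, [0, 0, 0], [0, 0, 0]], [5, [0, 0, 0], [0, 0, 0]], [5, [0, 0, 0], [0, 0, 0]], [5, [0, 0, 0], [0, 0, 0]], [5, [0, 0, 0], [0, 0, 0]], [5, [0, 0, 0], [0, 0, 0]]]' --force 30

```text
t: 48.2
ee_pos: [587.0, -138.3, 244.6]
orientation: [-179.9, 0.0, 83.6]
ft_force: [-1.8, 0.1, 4.3]
finger_gap: 24.1
grasp_force: 30.0
```

Call:
play_rows --commands '[[5, [16, 0, 0], [0, 0, 0]], [5, [16, 0, 0], [0, 0, 0]], [5, [16, 0, 0], [0, 0, 0]], [5, [16, 0, 0], [0, 0, 0]], [5, [16, 0, 0], [0, 0, 0]], [5, [16, 0, 0], [0, 0, 0]], [5, [4, 0, 0], [0, 0, 0]], [5, [4, 0, 0], [0, 0, 0]], [5, [4, 0, 0], [0, 0, 0]], [5, [4, 0, 0], [0, 0, 0]], [5, [4, 0, 0], [0, 0, 0]], [5, [4, 0, 0], [0, 0, 0]], [5, [4, 0, 0], [0, 0, 0]], [5, [0, 0, 0], [0, 0, 0]]]'

```text
t: 49.6
ee_pos: [600.5, -13.2, 244.5]
orientation: [-179.9, -0.1, 83.6]
ft_force: [-3.2, 7.4, 6.9]
finger_gap: 23.9
grasp_force: 30.0
```

Run:
```python
from h import *
p,R,o=pose(); g=p+R.apply(G);W=np.c_[v,u,[0,0,1]].T;m=W@(g-STOP); print(g.round(1),m.round(1),'joint~',-m[1]-75,o['finger_gap'],np.round(o['ft_force'],1))
s=snap('wrist','w15'); 
for n in ['blank2_c','blank4_c','blank5_c']: print(n,[(np.round(d['position']).tolist(),round(d['conf'],2),(W@(at(s,d['position'],65)-STOP)).round(1).tolist()) for d in place_of('wrist',n)[:2]])
```

```text
[600.2 -12.8  77.5] [  -0.  -127.8   77.5] joint~ 52.776653455809054 23.90473246939575 [-3.2  7.4  6.9]
blank2_c []
blank4_c []
blank5_c []
```

Call:
play_rows --commands '[[5, [3, 0, 0], [0, 0, 0]], [5, [2, 0, 0], [0, 0, 0]], [5, [0, 0, 0], [0, 0, 0]], [60, [0, 0, 0], [0, 0, 0]], [60, [0, 0, 0], [0, 0, 0]], [60, [0, 0, 0], [0, 0, 0]], [60, [0, 0, 0], [0, 0, 0]], [60, [0, 0, 0], [0, 0, 0]], [60, [0, 0, -25], [0, 0, 0]], [60, [0, 0, -35], [0, 0, 0]], [60, [0, 0, -35], [0, 0, 0]], [60, [-25, 0, -35], [0, 0, 0]], [60, [-35, 0, -25], [0, 0, 0]], [60, [-35, 0, 0], [0, 0, 0]], [60, [-35, 0, 0], [0, 0, 0]], [60, [0, 0, 0], [0, 0, 0]], [60, [0, 0, 0], [0, 0, 0]]]'

```text
t: 51.5
ee_pos: [586.9, -140.2, 399.0]
orientation: [-179.9, -0.0, 83.5]
ft_force: [0.2, 0.9, -0.7]
finger_gap: 60.1
grasp_force: 0.0
```

Run:
```python
from h import *
W=np.c_[v,u,[0,0,1]].T
s=snap('wrist'); t=snap('scene')
for n,z in [('follower_handle',72),('follower_face',40),('stop_top',100),('block_c',18),('tray',0)]:
  for cam,q in [('wrist',s),('scene',t)]: print(n,cam,[(round(d['conf'],2),at(q,d['position'],z)[:2].round(1).tolist(),(W@(at(q,d['position'],z)-STOP)).round(1).tolist()) for d in place_of(cam,n)[:2]])
for n,lo,hi in [('green',(45,120,50),(75,255,255)),('blue',(100,120,60),(125,255,255))]:
    q,c=rect(s,lo,hi,120,roi=(250,60,400,240)); print(n,q,c,(W@(np.r_[q[:2],0]-STOP)).round(1))
f=np.asarray(t['frame'])[110:290,190:390]
a=cv2.resize(cv2.cvtColor(f,cv2.COLOR_RGB2BGR),None,fx=2.4,fy=2.4,interpolation=cv2.INTER_CUBIC)
b=cv2.cvtColor(np.asarray(s['frame'])[0:260,160:480],cv2.COLOR_RGB2BGR)
c=np.zeros((432,800,3),np.uint8); c[:,:480]=a; c[:260,480:]=b; cv2.imwrite('pics/m3.png',c)
```

```text
follower_handle wrist [(0.95, [603.6, 0.7], [1.9, -114.0, 72.0])]
follower_handle scene [(0.8, [597.3, -1.9], [-4.1, -117.2, 72.0]), (0.68, [656.6, 144.0], [39.2, 34.2, 72.0])]
follower_face wrist [(0.76, [605.6, 57.4], [-2.1, -57.4, 40.0])]
follower_face scene [(0.9, [599.6, 38.8], [-6.2, -76.5, 40.0])]
stop_top wrist []
stop_top scene [(0.83, [614.3, 115.6], [0.3, 1.5, 100.0]), (0.32, [636.5, 66.3], [27.6, -45.2, 100.0])]
block_c wrist [(0.97, [394.1, 75.0], [-214.4, -62.5, 18.0]), (0.69, [506.2, -392.8], [-52.8, -515.6, 18.0])]
block_c scene [(0.92, [387.4, 75.1], [-221.0, -63.1, 18.0]), (0.54, [506.4, -392.3], [-52.7, -515.1, 18.0])]
tray wrist [(0.55, [528.9, -414.2], [-28.0, -534.4, 0.0])]
tray scene [(0.63, [524.5, -415.7], [-32.2, -536.4, 0.0]), (0.33, [317.1, 436.1], [-329.5, 288.3, 0.0])]Traceback (most recent call last):
  File "<stdin>", line 7, in <module>
  File "h.py", line 45, in rect
    c=max(cv2.findContours(m,cv2.RETR_EXTERNAL,cv2.CHAIN_APPROX_NONE)[0],key=cv2.contourArea)
ValueError: max() iterable argument is empty
```

Run:
```python
from h import *
W=np.c_[v,u,[0,0,1]].T
s=snap('wrist'); t=snap('scene')
for n,lo,hi in [('green',(45,120,50),(75,255,255)),('blue',(100,120,60),(125,255,255))]:
  try: q,c=rect(s,lo,hi,120,roi=(290,0,380,240)); print(n,q,c,(W@(np.r_[q[:2],0]-STOP)).round(1))
  except ValueError: print(n,'none')
f=np.asarray(t['frame'])[110:290,190:390]
a=cv2.resize(cv2.cvtColor(f,cv2.COLOR_RGB2BGR),None,fx=2.4,fy=2.4,interpolation=cv2.INTER_CUBIC)
b=cv2.cvtColor(np.asarray(s['frame'])[0:260,160:480],cv2.COLOR_RGB2BGR)
c=np.zeros((432,800,3),np.uint8); c[:,:480]=a; c[:260,480:]=b; cv2.imwrite('pics/m3.png',c)
```

```text
green none
blue none
```

View pics/m3.png

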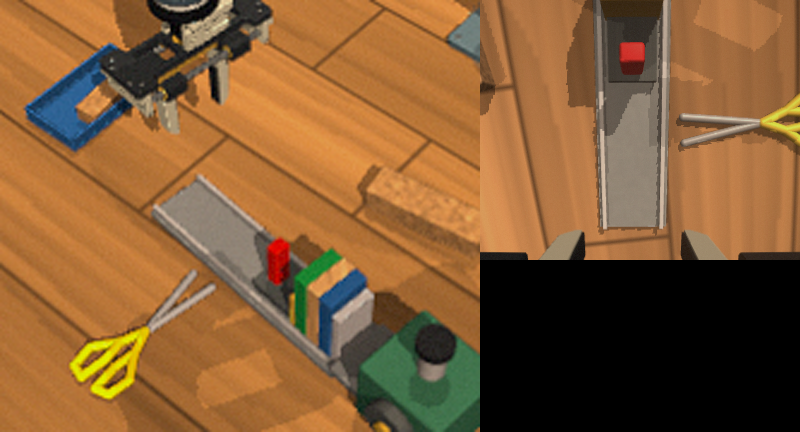

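The pack is tight against the stop with the follower pressing on it: red handle at (278,260), blanks at (330,300). The block lies flat in the tray; both cameras put it at (506,-392) for z = 18. Handing in.

```bash
python3 -c "
from h import *
print(job.sign_off())"
```

```text
the job is handed in; nothing more can be done
None
```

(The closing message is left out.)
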